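# Set the level dial of a portable radio test set and run its test

## Robot

A 6-joint arm with a two-finger parallel gripper is mounted at the origin on the work surface. World frame = base frame: x ahead of the robot, y to its left, z up, the work surface at z = 0. Lengths are in mm, angles in rad, forces in N, time in s.
With the tool pointing down it reaches from about 350 to 775 mm from the base axis. Payload 7.3 kg.
Tool frame: the origin (TCP) lies on the centre line of the jaws, within the pads' length; the fingertips stand 22 mm ahead of it and the grasp point (between the pads) lies 3 mm ahead of it; x points along the fingers, z is the direction in which the jaws open and shut, and the axes are right-handed (so a half turn about x gives the same grasp; the last joint's range is limited). The gripper opens to 92 mm and grips with 3 to 60 N. Pads are 19 mm wide; open, the fingers measure 130 mm over their backs; the gripper's body (75 mm by 190 mm) begins 47 mm behind the grasp point.
Start: joints at [-1.384, 0.342, 1.524, -0, 1.275, -0.146], TCP at [171.536, -496.207, 212.441] pointing down, gripper open.
Joint ranges: [-2.53, 2.53], [-0.77, 2.02], [0.04, 2.7], [-1, 4.14], [0.28, 2.66], [-3.11, 3.11]. Speed limits (rad/s): [2.57, 2.57, 3.14, 3.14, 3.14, 3.14].

## Interface

Orientations are given as [roll, pitch, yaw] about the fixed x, y, z axes, in that order (R = Rz(yaw) Ry(pitch) Rx(roll)).
In Python, from plant import readout, imaging, bot gives the robot as it stands.
- The arm moves only by the tool arm_command, never from a script. Its argument "plan" is a list of rows, each an object of numbers: "tx", "ty", "tz": the shift along the tool's x, y, z in cm; "wx", "wy", "wz": the turn, a rotation vector about the tool's x, y, z in rad; "jaw": the opening, from -1 (shut) to 1 (fully open). In form: [{"tx": .., "ty": .., "tz": .., "wx": .., "wy": .., "wz": .., "jaw": ..}, ...]. A call has 1 to 20 rows; each row shifts and turns the commanded pose from where the row before left it, along the tool's axes as they then stand; what a row does not reach is not made up. A row lasts 1/10 s, in which the tool goes at most 50 mm and 8.59 degrees, less where a joint would pass 70% of its speed; a pose out of reach is approached as far as the arm can. A call with a gripper value outside its range is refused whole. The fingers move at their own pace and stop on an object; the grip force is fixed at half the most. Time passes only in rows, so rows that do not move let the fingers close. It gives the time, the measured TCP pose, the force and the opening at its end, in the units of the state.
- readout.get_obs(): the state, without advancing time (a new reading comes with each control period).
- imaging.capture(name): name is "scene" or "top" or "wrist"; returns the picture (480x640x3 uint8, blue, green, red); there is no depth.
- imaging.get_calibration(name): a dict with "fx", "fy", "cx", "cy" (pixels), "position" and "rotation" of the camera in the world; the wrist camera has in their place "mount" (4x4, takes a point from camera to tool coordinates, whose origin is the TCP and whose axes are the tool frame's). Camera axes: x right, y up, looking along -z (the intrinsics and any distortion apply to the point x, -y, -z); pixel columns grow to the right and rows downward; lengths in mm; the calibration is good to about 2 mm. A picture is of the moment at which its call begins: read the wrist's pose just before it. get_calibration takes no time and is no camera call.
- bot.close_job(): hands the job in, once; it reports no verdict.
The state is a dict: "time": time; "joint_positions": joint angles; "dq": joint speeds; "tau": joint torques, N m; "tool_pos": TCP position; "tcp_rot": TCP orientation; "contact_force": force on the tool from outside, world axes, zero at the start; "moment": the same for the moment, N m; "grip_width": finger opening in mm.
Only numpy, scipy, OpenCV 4.12 (cv2) and the standard library are available. Lean on these libraries where they do the work, as an engineer would, in place of code of your own. Each camera call takes 0.05 s, during which the arm holds its last target.

## Task

On the small portable radio test set on the bench mat, turn the stiff push-pull dial clockwise until its pointer is squarely on the long broad mark, then hold the round test button fully down for about a second and let it come up again. The set is light and stands loose, so bear down firmly on the dial while you turn it, past its several millimetres of up-and-down play, so that the set neither swivels nor slides on the mat; but never press with more than about 2.5 kg (25 N). Leave the screwdriver, the dish and the brass adapter alone.

Things in the scene. Friction and masses are not known exactly. Their poses are not given: they have to be found in the camera images.
- tester: The portable radio test set: grey box 130 mm deep (x), 108 mm wide (y), about 0.4 kg, loose on four rubber feet (x +-50, y +-40 mm); its level top panel is 54 mm above the mat. Origin on the mat under its middle; x to its back, y to its left seen from the front, z up; yaw 0: front to the robot. Dial axis 20 mm behind the middle, test button 42 mm in front of it, both at y = 0.
- dial_axis (a point): Fixed point of the tester on the dial's upright axis, 84 mm above the mat. Dial: black bar knob; bar 38 mm long, 14 mm thick, 31 mm high, flat upright sides, on a 48 mm round skirt. Pushed fully in, the skirt's top is 60.5 and the bar's top 91.5 mm above the mat, but it starts standing out 0 to 8 mm more (not measured) on its sliding spindle, and slides in at about 2 N until it seats.
- dial (a joint): Angle of the dial in rad, growing clockwise seen from above, range 0 to 4.71. At 2.356 the pointer, which lies along the bar (white line, small nose beyond the skirt), is on the long broad mark straight behind the dial's axis (tester's +x); it starts 0.6 to 1.4 rad short of it. It stays where it is left. Turning takes 0.45 N m: hold the bar by its flat sides with 35 N or more.
- mark (a point): Inner end of the long broad black mark on the panel, 28.5 mm behind the dial's axis, 56 mm above the mat: the tip of the pointer nose, 28.5 mm from the axis, must stand over it. The other marks of the scale are short and thin.
- test_button (a joint): Travel of the test button in m: 0 up, 0.004 fully down; spring-loaded, about 2 N to start it and 6 N fully down.
- button_top (a point): Middle of the top face of the round black test button, 19 mm in diameter; 63 mm above the mat when up, in a 25 mm collar whose top is 57 mm above the mat. z up.
- corner_fl (a point): The tester's front left upper corner (x -65, y +54, z 54 mm in its frame).
- corner_br (a point): The tester's back right upper corner (x +65, y -54, z 54 mm in its frame).
- mat: Thin grey bench mat, 660 by 920 mm, fixed; origin under its middle; upper face 2 mm above the bench. Friction under the tester's feet is 0.5 to 0.72: under its own weight alone the tester swivels before the dial turns; with 12 to 20 N pressing on the seated dial the tester stays put and the dial turns. Case, mat and bench are hard.
- screwdriver: Bystander: screwdriver with black handle, 170 mm long, lying on the mat beside the tester; origin at its middle.
- dish: Bystander: round steel parts dish, 90 mm across and 26 mm high, on the mat beside the tester; origin under its middle.
- adapter: Bystander: brass coaxial adapter, 22 mm across and 24 mm high, standing on the mat behind the tester; origin under its middle.
There are look-alikes about, which are no part of the job. There is more than one size of the tester; the job needs the largest.

How it is judged:
By the outcome, as a careful person would: the job done as asked, in the order asked, and still so for the second after the job is handed in, with the robot touching nothing.
It also fails if it takes over 54 s, if anything falls off the work surface, if the arm or the gripper's body presses on something with over 40 N, if the wrist force passes 120 N, or if a joint passes its speed limit or range.

## Working session

There is one attempt and no reset: what is moved stays moved. The work goes in short steps, Python scripts to look and compute and a tool call to move; the robot and the scene stay as the last step left them, time stands still between calls to the robot, and variables do not carry over. Pictures are saved under pics/ and viewed, and the job is handed in when it is done.

Besides the shell and the picture viewer there is one more tool, called after "Request:" as a command line: name --argument value ..., lists and objects as JSON in quotes. arm_command: Moves the arm, as the interface text tells. Its arguments: {"type":"object","properties":{"plan":{"type":"array"}},"required":["plan"]}

```bash
ls; mkdir -p pics; python3 - <<'E'
from plant import readout, imaging, bot
import cv2
print(readout.get_obs())
for n in ("scene","top"):
    im=imaging.capture(n); cv2.imwrite(f"pics/{n}0.png",im)
    print(n,imaging.get_calibration(n))
print(imaging.get_calibration("wrist"))
E
```

```text
pics
{'time': 0.0, 'joint_positions': array([-1.38393751e+00,  3.42716855e-01,  1.52500764e+00,  2.24720578e-05,
        1.27533888e+00, -1.45988063e-01]), 'dq': array([-0.00221195, -0.00091454,  0.00020879,  0.00054516,  0.00034232,
       -0.0008491 ]), 'tau': array([ 5.72531353e-04, -4.31241417e+01, -2.44220048e+01,  7.18861562e-02,
        5.58011059e-02, -1.41264632e-04]), 'tool_pos': array([ 171.49376544, -495.77283376,  211.75126885]), 'tcp_rot': array([2.98099463, 1.56932545, 1.74303863]), 'contact_force': array([ 0.22234384, -0.39186636,  0.46578785]), 'moment': array([-0.00723461, -0.01796667, -0.01195489]), 'grip_width': 91.77251415713623}
scene {'fx': 436.2218235318909, 'fy': 436.2218235318909, 'cx': 323.5347730400121, 'cy': 235.06042729440426, 'position': array([1159.84082958,    3.39805494,  530.09876255]), 'rotation': array([0.96185044, 0.01568525, 1.51403354])}
top {'fx': 606.140474238928, 'fy': 606.140474238928, 'cx': 322.1663430989605, 'cy': 243.18128860375188, 'position': array([392.39776198,  41.15989267, 976.0830875 ]), 'rotation': array([ 0.14609816,  0.01021318, -1.5836441 ])}
{'fx': 334.10225117348693, 'fy': 334.10225117348693, 'cx': 321.78195294817914, 'cy': 237.38531256384948, 'mount': array([[-1.41914200e-03,  2.80984191e-01, -9.59711348e-01,
        -1.73176973e+02],
       [-5.02928749e-04,  9.59711992e-01,  2.80985123e-01,
         7.67413420e+01],
       [ 9.99998867e-01,  8.81424217e-04, -1.22065257e-03,
         9.55131035e-02],
       [ 0.00000000e+00,  0.00000000e+00,  0.00000000e+00,
         1.00000000e+00]])}
```

View pics/scene0.png

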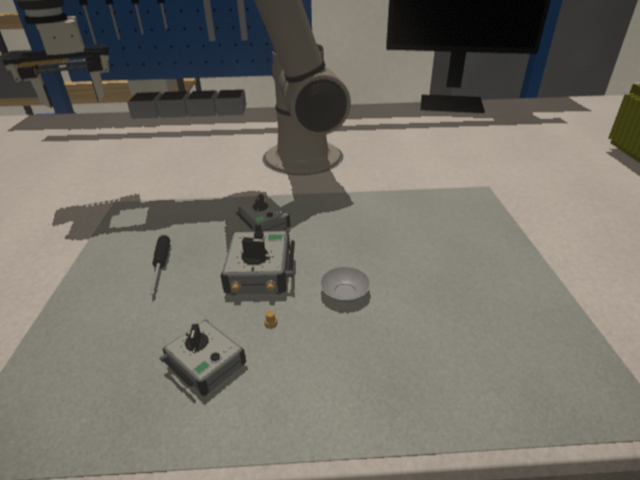

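View pics/top0.png

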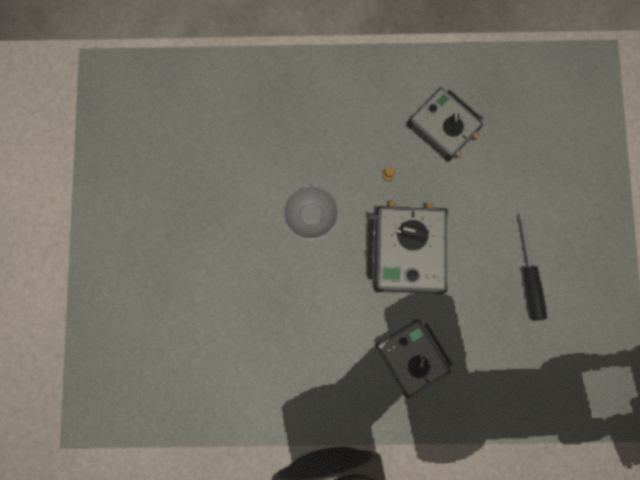

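Candidates in the top picture: the large set (411,249), a small set behind it (446,124) and a small set in front of it (413,358). The large one fits "largest". Its dial is at (412,235), its button at (412,275), and it has the brass connectors on the back. I'll check it in a crop.

```bash
cat > h.py <<'E'
import numpy as np, cv2
from scipy.spatial.transform import Rotation as R
from plant import readout, imaging, bot
def cam(n,obs=None):
    c=imaging.get_calibration(n)
    if n=="wrist":
        M=c["mount"]; o=obs; Rt=R.from_euler('xyz',o["tcp_rot"]).as_matrix()
        return c,Rt@M[:3,:3],np.array(o["tool_pos"])+Rt@M[:3,3]
    return c,R.from_euler('xyz',c["rotation"]).as_matrix(),np.array(c["position"])
def toz(n,uv,z,obs=None):
    c,Rm,p=cam(n,obs); d=Rm@np.array([(uv[0]-c["cx"])/c["fx"],-(uv[1]-c["cy"])/c["fy"],-1])
    return p+d*(z-p[2])/d[2]
def proj(n,X,obs=None):
    c,Rm,p=cam(n,obs); q=Rm.T@(np.array(X)-p)
    return np.array([c["cx"]+c["fx"]*q[0]/-q[2],c["cy"]-c["fy"]*q[1]/-q[2]])
E
python3 - <<'E'
import cv2
im=cv2.imread('pics/top0.png')
c=im[190:310,350:510]; cv2.imwrite('pics/topc.png',cv2.resize(c,None,fx=5,fy=5,interpolation=cv2.INTER_CUBIC))
im=cv2.imread('pics/scene0.png')
c=im[190:310,200:360]; cv2.imwrite('pics/scenec.png',cv2.resize(c,None,fx=5,fy=5,interpolation=cv2.INTER_CUBIC))
from h import *
c=imaging.get_calibration("top"); print(c.keys())
E
```

```text
dict_keys(['fx', 'fy', 'cx', 'cy', 'position', 'rotation'])
```

View pics/topc.png

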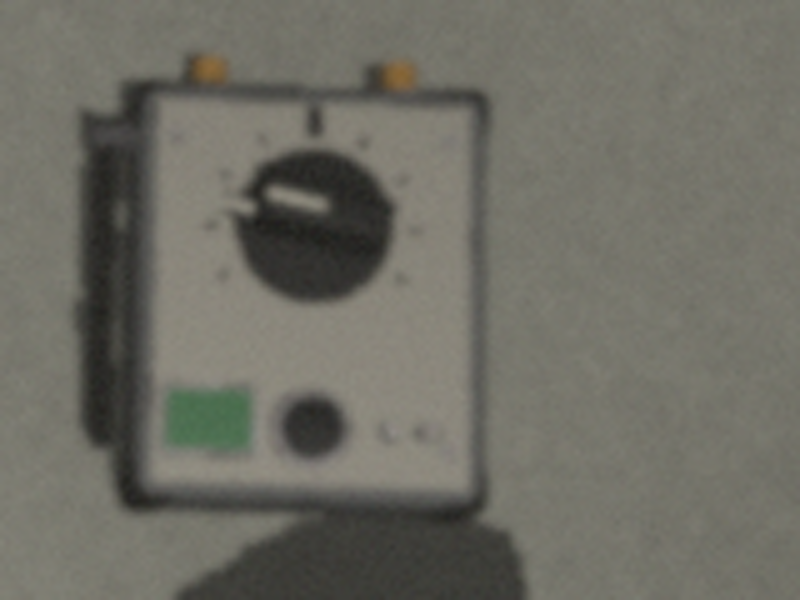

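View pics/scenec.png

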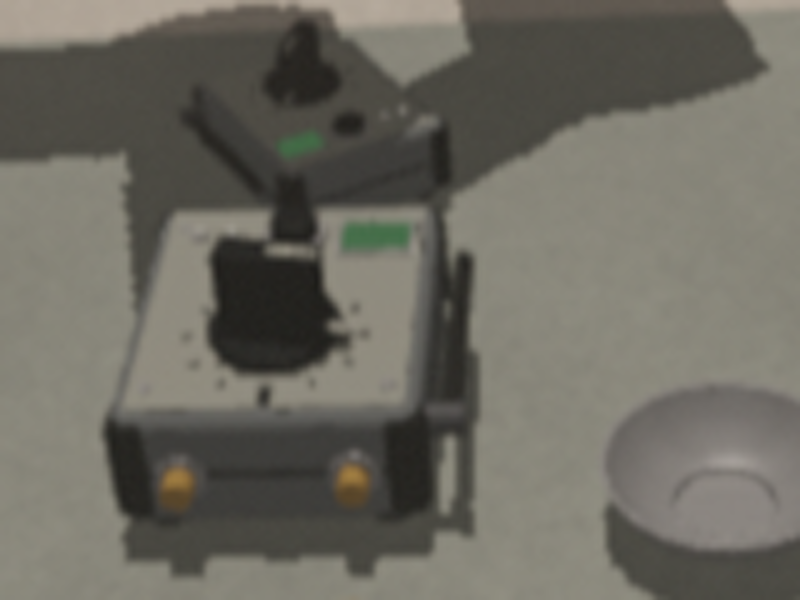

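```bash
python3 - <<'E'
from h import *
from scipy.optimize import least_squares
f=lambda a,b:np.array([350+(a+.5)/5-.5,190+(b+.5)/5-.5])
obs=[((-42,0,65),f(313,427)),((48.5,0,58),f(315,136)),((65,54,56),f(133,88)),((65,-54,56),f(487,94)),((-65,-54,56),f(482,512)),((-65,54,56),f(127,505))]
def T(p,x): 
    c,s=np.cos(p[2]),np.sin(p[2]); return np.array([p[0]+c*x[0]-s*x[1],p[1]+s*x[0]+c*x[1],x[2]])
def r(p): return np.concatenate([proj("top",T(p,x))-uv for x,uv in obs])
s=least_squares(r,[400,0,0]); print(s.x,r(s.x).reshape(-1,2))
p=s.x
for h in (0,4,8): print(h,(proj("top",T(p,(20,0,62.5+h)))-[350,190])*5)
print("dial",T(p,(20,0,0)),"btn",T(p,(-42,0,0)))
# nose tip/line
a=toz("top",f(243,205),60);b=toz("top",f(268,190),97);d=toz("top",f(328,205),97);print(a,b,d)
ax=T(p,(20,0,0))[:2]
print(np.degrees(np.arctan2(*(a[:2]-ax)[::-1])-p[2]),np.degrees(np.arctan2(*(b-d)[:2][::-1])-p[2]))
E
```

```text
[ 5.17246926e+02 -8.74530406e+01 -4.29541910e-02] [[-0.32304124  0.6226789 ]
 [-0.83636711  0.60644118]
 [ 0.5122831  -1.00052956]
 [-0.29422877 -0.28343349]
 [ 0.68298168  0.36184071]
 [ 0.25134174 -0.33806858]]
0 [310.0187301  226.14688329]
4 [311.81646567 224.05740757]
8 [313.62973519 221.94987701]
dial [537.22847866 -88.31186031   0.        ] btn [475.28566681 -85.64951934   0.        ]
[545.10242823 -67.82128625  60.        ] [543.29601028 -70.89622483  97.        ] [538.57166008 -88.34442254  97.        ]
71.44073441462581 77.3107073494979
```

The crop confirms it: the largest set, with the long broad mark at its back (crop 315,122). The pointer is about 75° counter-clockwise of the mark (crop 255,200) and the button is at crop (313,427). Next I'll plan the approach.

```bash
cat >> h.py <<'E'
def tgtR(a):  # tool x down, tool z at world angle a (rad)
    x=np.array([0,0,-1.]); z=np.array([np.cos(a),np.sin(a),0]); y=np.cross(z,x)
    return np.stack([x,y,z],1)
def delta(o,pos,a):
    Rt=R.from_euler('xyz',o["tcp_rot"]).as_matrix()
    t=Rt.T@(np.array(pos)-o["tool_pos"])/10
    w=R.from_matrix(Rt.T@tgtR(a)).as_rotvec()
    return np.round(t,2),np.round(w,3)
E
python3 - <<'E'
from h import *
o=readout.get_obs(); Rt=R.from_euler('xyz',o["tcp_rot"]).as_matrix(); print(Rt.round(3), np.degrees(np.arctan2(Rt[1,2],Rt[0,2])))
for a in (-17,163): print(a,delta(o,[537,-88,200],np.radians(a)))
E
```

```text
[[-0.     0.945  0.327]
 [ 0.001  0.327 -0.945]
 [-1.     0.    -0.001]] -70.92865097738078
-17 (array([  1.23,  47.87, -26.6 ]), array([-0.941, -0.001, -0.001]))
163 (array([  1.23,  47.87, -26.6 ]), array([ 2.2e+00, -1.0e-03,  1.0e-03]))
```

Request:
arm_command --plan '[{"ty":3.0,"tz":-1.66},{"ty":3.0,"tz":-1.66},{"ty":3.0,"tz":-1.66},{"ty":3.0,"tz":-1.66},{"ty":3.0,"tz":-1.66},{"ty":3.0,"tz":-1.66},{"ty":3.0,"tz":-1.66},{"ty":3.0,"tz":-1.66},{"ty":3.0,"tz":-1.66},{"ty":3.0,"tz":-1.66},{"ty":3.0,"tz":-1.66},{"ty":3.0,"tz":-1.66},{"ty":3.0,"tz":-1.66},{"ty":3.0,"tz":-1.66},{"ty":3.0,"tz":-1.66},{"ty":2.87,"tz":-1.7}]'

```text
invalid input at $.plan[0]: expected keys tx, ty, tz, wx, wy, wz, jaw
```

Request:
arm_command --plan '[{"wx":-0.13},{"wx":-0.14},{"wx":-0.14},{"wx":-0.14},{"wx":-0.14},{"wx":-0.14},{"wx":-0.11},{},{}]'

```text
invalid input at $.plan[0]: expected keys tx, ty, tz, wx, wy, wz, jaw
```

```bash
python3 - <<'E'
from h import *
o=readout.get_obs(); im=imaging.capture("wrist"); cv2.imwrite("pics/w1.png",im); import pickle; pickle.dump(o,open('o1.pkl','wb'))
print(o)
p=[517.25,-87.45,-.043]
for x in ((-42,0,65),(48.5,0,58),(20,0,62.5)):
    c,s=np.cos(p[2]),np.sin(p[2]); print(proj("wrist",[p[0]+c*x[0]-s*x[1],p[1]+s*x[0]+c*x[1],x[2]],o))
E
```

```text
{'time': 0.1, 'joint_positions': array([-1.38396888e+00,  3.42698117e-01,  1.52492141e+00,  9.28430564e-06,
        1.27538862e+00, -1.46032946e-01]), 'dq': array([-0.00013979, -0.00111542, -0.00178192, -0.00012113,  0.00036963,
        0.00011787]), 'tau': array([ 1.58597657e-03, -4.32004666e+01, -2.44694102e+01,  7.19038839e-02,
        5.26355475e-02, -3.66833603e-05]), 'tool_pos': array([ 171.47887192, -495.80429086,  211.79110494]), 'tcp_rot': array([2.98928756, 1.5693808 , 1.75134891]), 'contact_force': array([0.36832172, 0.30042419, 0.1559167 ]), 'moment': array([ 0.02602079,  0.01717514, -0.01107462]), 'grip_width': 92.00088192035791}
[-136.89463771 -429.91209174]
[-119.72376997 -631.18444148]
[-130.45737007 -571.98998934]
```

View pics/w1.png

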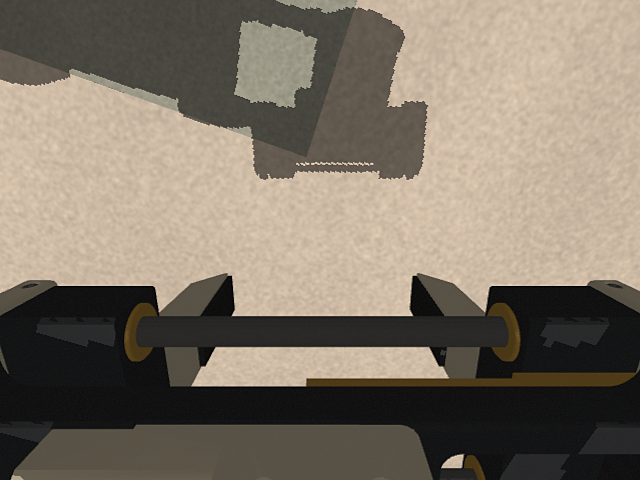

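The wrist camera shows only bare bench, with the fingers at the bottom. The moves were refused because every row needs all the keys, so I'll resend them in full.

Request:
arm_command --plan '[{"tx":0,"ty":3.0,"tz":-1.66,"wx":0,"wy":0,"wz":0,"jaw":1},{"tx":0,"ty":3.0,"tz":-1.66,"wx":0,"wy":0,"wz":0,"jaw":1},{"tx":0,"ty":3.0,"tz":-1.66,"wx":0,"wy":0,"wz":0,"jaw":1},{"tx":0,"ty":3.0,"tz":-1.66,"wx":0,"wy":0,"wz":0,"jaw":1},{"tx":0,"ty":3.0,"tz":-1.66,"wx":0,"wy":0,"wz":0,"jaw":1},{"tx":0,"ty":3.0,"tz":-1.66,"wx":0,"wy":0,"wz":0,"jaw":1},{"tx":0,"ty":3.0,"tz":-1.66,"wx":0,"wy":0,"wz":0,"jaw":1},{"tx":0,"ty":3.0,"tz":-1.66,"wx":0,"wy":0,"wz":0,"jaw":1},{"tx":0,"ty":3.0,"tz":-1.66,"wx":0,"wy":0,"wz":0,"jaw":1},{"tx":0,"ty":3.0,"tz":-1.66,"wx":0,"wy":0,"wz":0,"jaw":1},{"tx":0,"ty":3.0,"tz":-1.66,"wx":0,"wy":0,"wz":0,"jaw":1},{"tx":0,"ty":3.0,"tz":-1.66,"wx":0,"wy":0,"wz":0,"jaw":1},{"tx":0,"ty":3.0,"tz":-1.66,"wx":0,"wy":0,"wz":0,"jaw":1},{"tx":0,"ty":3.0,"tz":-1.66,"wx":0,"wy":0,"wz":0,"jaw":1},{"tx":0,"ty":3.0,"tz":-1.66,"wx":0,"wy":0,"wz":0,"jaw":1},{"tx":0,"ty":2.87,"tz":-1.7,"wx":0,"wy":0,"wz":0,"jaw":1}]'

```text
time: 1.75
tool_pos: [537.8, -87.2, 212.1]
tcp_rot: [-1.902, 1.57, -3.14]
contact_force: [0.2, -0.2, 0.9]
grip_width: 92.0
```

Request:
arm_command --plan '[{"tx":0,"ty":0,"tz":0,"wx":-0.13,"wy":0,"wz":0,"jaw":1},{"tx":0,"ty":0,"tz":0,"wx":-0.14,"wy":0,"wz":0,"jaw":1},{"tx":0,"ty":0,"tz":0,"wx":-0.14,"wy":0,"wz":0,"jaw":1},{"tx":0,"ty":0,"tz":0,"wx":-0.14,"wy":0,"wz":0,"jaw":1},{"tx":0,"ty":0,"tz":0,"wx":-0.14,"wy":0,"wz":0,"jaw":1},{"tx":0,"ty":0,"tz":0,"wx":-0.14,"wy":0,"wz":0,"jaw":1},{"tx":0,"ty":0,"tz":0,"wx":-0.11,"wy":0,"wz":0,"jaw":1},{"tx":0,"ty":0,"tz":0,"wx":0,"wy":0,"wz":0,"jaw":1},{"tx":0,"ty":0,"tz":0,"wx":0,"wy":0,"wz":0,"jaw":1}]'

```text
time: 2.65
tool_pos: [537.0, -88.4, 212.2]
tcp_rot: [-2.982, 1.57, 3.0]
contact_force: [-0.7, 0.1, -0.6]
grip_width: 91.8
```

```bash
python3 - <<'E'
from h import *
o=readout.get_obs(); im=imaging.capture("wrist"); cv2.imwrite("pics/w1b.png",im); import pickle; pickle.dump(o,open('o1.pkl','wb'))
print(o)
p=[517.25,-87.45,-.043]
for x in ((-42,0,65),(48.5,0,58),(20,0,62.5)):
    c,s=np.cos(p[2]),np.sin(p[2]); print(proj("wrist",[p[0]+c*x[0]-s*x[1],p[1]+s*x[0]+c*x[1],x[2]],o))
E
```

```text
{'time': 2.65, 'joint_positions': array([-3.03938612e-01,  3.77654729e-01,  1.47102574e+00, -6.88759553e-05,
        1.29331676e+00, -2.89235846e-03]), 'dq': array([-0.0005978 , -0.00214632, -0.00191361,  0.00024169, -0.00149897,
       -0.00031827]), 'tau': array([ 4.93912114e-03, -4.51546955e+01, -2.46277875e+01,  7.65882991e-02,
        4.21074056e-02, -1.38426474e-01]), 'tool_pos': array([536.96673067, -88.37646815, 212.19948204]), 'tcp_rot': array([-2.98221487,  1.57038636,  2.99994306]), 'contact_force': array([-0.72015275,  0.11434095, -0.57143986]), 'moment': array([ 0.00933471, -0.05815018, -0.03815648]), 'grip_width': 91.7919029597462}
[260.98837734 235.28312826]
[348.66716902 211.04922489]
[321.06775645 219.20625139]
```

View pics/w1b.png

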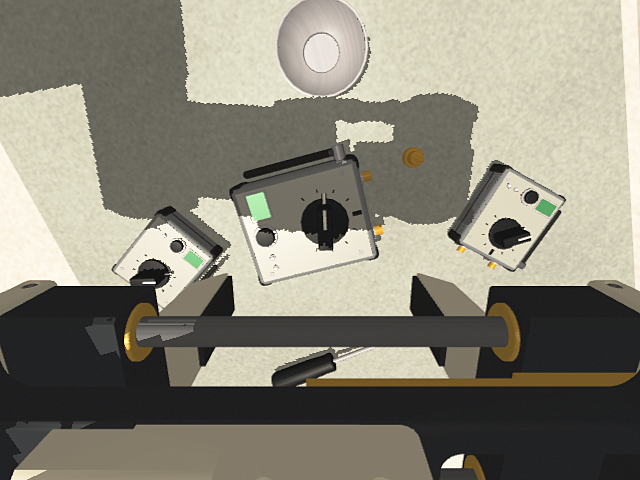

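The wrist view shows the large set at (305,220): dial (325,220), mark (357,213) and button (265,237). The small sets are at (170,260) and (508,215). I'll enlarge it to measure.

```bash
python3 - <<'E'
import cv2
im=cv2.imread('pics/w1b.png')[140:290,220:395]; cv2.imwrite('pics/w1c.png',cv2.resize(im,(788,600*788//788*1) if 0 else None,fx=4,fy=4,interpolation=cv2.INTER_CUBIC))
E
```

```text
(no output)
```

View pics/w1c.png

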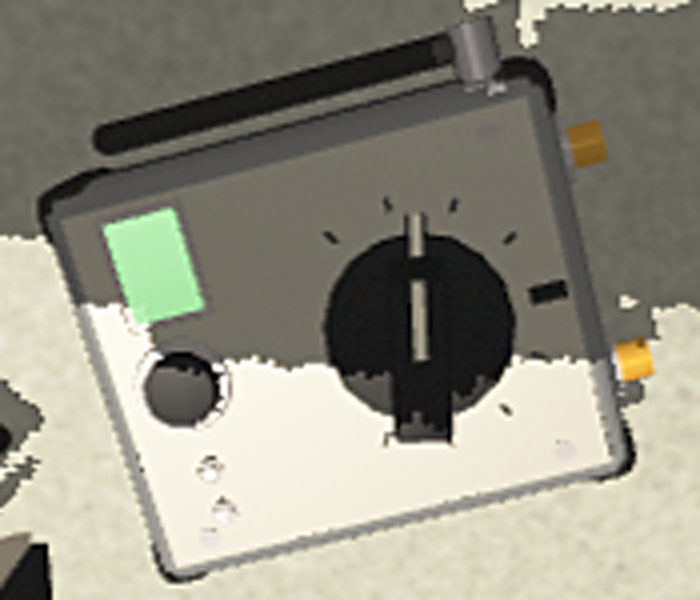

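```bash
python3 - <<'E'
from h import *
import pickle
from scipy.optimize import least_squares
o=pickle.load(open('o1.pkl','rb'))
f=lambda a,b:np.array([220+(a+.5)/4-.5,140+(b+.5)/4-.5])
def T(p,x): 
    c,s=np.cos(p[2]),np.sin(p[2]); return np.array([p[0]+c*x[0]-s*x[1],p[1]+s*x[0]+c*x[1],x[2]])
obs=[((-42,0,65),f(181,388)),((48.5,0,58),f(530,294)),((65,-54,56),f(632,474)),((-65,-54,56),f(165,580))]
for h in (0,4,8):
    ob=obs+[((20,0,62.5+h),f(421,326))]
    r=lambda p:np.concatenate([proj("wrist",T(p,x),o)-uv for x,uv in ob])
    s=least_squares(r,[517,-87,0]); print(h,s.x,np.degrees(s.x[2]),r(s.x).reshape(-1,2).round(1).tolist(),"dial",T(s.x,(20,0,0))[:2])
p=s.x
for h in (0,8):
  b=toz("wrist",f(417,283),93.5+h,o);d=toz("wrist",f(421,360),93.5+h,o);ax=T(p,(20,0,0))[:2]
  n=toz("wrist",f(415,213),60+h,o)
  print(b,d,n,np.degrees(np.arctan2(*(b-d)[:2][::-1])),np.degrees(np.arctan2(*(n[:2]-ax)[::-1])),np.hypot(*(n[:2]-ax)),np.hypot(*(b[:2]-ax)))
E
```

```text
0 [ 5.20279155e+02 -8.99151832e+01 -5.77391436e-02] -3.308209241639877 [[-0.4, -0.5], [0.3, 0.0], [1.2, -0.1], [-1.0, 1.0], [-0.1, -0.2]] dial [540.24582621 -91.06932456]
4 [ 5.20322294e+02 -8.97114150e+01 -5.71206636e-02] -3.272772949332709 [[-0.4, -0.7], [0.3, -0.2], [1.2, -0.3], [-1.0, 0.9], [-0.1, 0.5]] dial [540.28967539 -90.85320715]
8 [ 5.20367151e+02 -8.95004639e+01 -5.64834693e-02] -3.236264401345492 [[-0.4, -0.9], [0.3, -0.4], [1.2, -0.5], [-1.0, 0.7], [-0.0, 1.3]] dial [540.3352555  -90.62953268]
[544.22563012 -74.37799434  93.5       ] [539.85426156 -91.58441288  93.5       ] [547.05809387 -64.34678849  60.        ] 75.74532371529128 75.6520067875416 27.128936540870463 16.710700553196606
[544.66531011 -72.76743644 101.5       ] [540.41375783 -89.50223858 101.5       ] [547.38286214 -63.14869255  68.        ] 75.7453237152914 75.6161847513446 28.370148633201254 18.379441092441322
```

```bash
python3 - <<'E'
from h import *
o=readout.get_obs(); print(delta(o,[540.3,-90.8,135],np.radians(-14.3)))
E
```

```text
(array([ 7.72, -0.13,  0.39]), array([-0.051, -0.   ,  0.   ]))
```

Request:
arm_command --plan '[{"tx":1.5,"ty":-0.1,"tz":0.4,"wx":-0.05,"wy":0,"wz":0,"jaw":0.3},{"tx":2.0,"ty":0,"tz":0,"wx":0,"wy":0,"wz":0,"jaw":0.3},{"tx":2.0,"ty":0,"tz":0,"wx":0,"wy":0,"wz":0,"jaw":0.3},{"tx":2.2,"ty":0,"tz":0,"wx":0,"wy":0,"wz":0,"jaw":0.3},{"tx":0,"ty":0,"tz":0,"wx":0,"wy":0,"wz":0,"jaw":0.3},{"tx":0,"ty":0,"tz":0,"wx":0,"wy":0,"wz":0,"jaw":0.3}]'

```text
time: 3.3
tool_pos: [540.7, -90.6, 135.7]
tcp_rot: [-2.883, 1.57, -3.132]
contact_force: [-0.4, 0.6, 0.6]
grip_width: 59.9
```

```bash
python3 - <<'E'
from h import *
o=readout.get_obs(); im=imaging.capture("wrist"); cv2.imwrite("pics/w2.png",im); import pickle; pickle.dump(o,open('o2.pkl','wb'))
print(o["tool_pos"],o["grip_width"],o["contact_force"])
for z in (157,-1,):pass
print([proj("wrist",[*o["tool_pos"][:2],z],o) for z in (101.5,93.5,62.5)])
E
```

```text
[540.6893414  -90.5811025  135.69721313] 59.85961641172234 [-0.42699687  0.62351738  0.55023436]
[array([320.49917429, 259.63224182]), array([320.53064568, 255.57511653]), array([320.63490689, 242.1343104 ])]
```

View pics/w2.png

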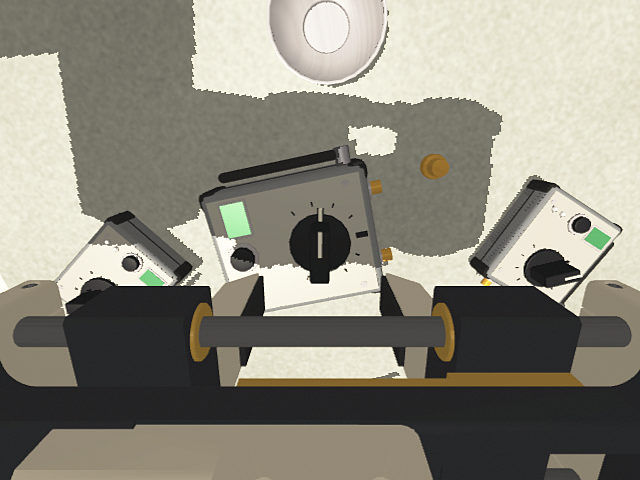

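The bar (320,245) now stands upright in the image between the fingers (column 250 left, 400 right). I'll enlarge it.

```bash
python3 - <<'E'
import cv2
im=cv2.imread('pics/w2.png')[190:310,230:410]; cv2.imwrite('pics/w2c.png',cv2.resize(im,None,fx=4.4,fy=4.4,interpolation=cv2.INTER_CUBIC))
E
```

```text
(no output)
```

View pics/w2c.png

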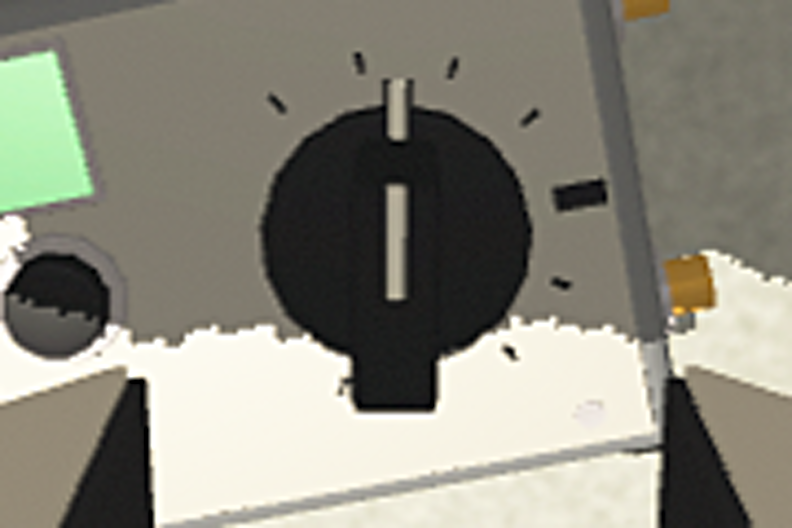

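Request:
arm_command --plan '[{"tx":0,"ty":0.03,"tz":-0.11,"wx":0,"wy":0,"wz":0,"jaw":-0.35},{"tx":0,"ty":0,"tz":0,"wx":0,"wy":0,"wz":0,"jaw":-0.35},{"tx":0,"ty":0,"tz":0,"wx":0,"wy":0,"wz":0,"jaw":-0.35},{"tx":0,"ty":0,"tz":0,"wx":0,"wy":0,"wz":0,"jaw":-0.35},{"tx":0,"ty":0,"tz":0,"wx":0,"wy":0,"wz":0,"jaw":-0.35},{"tx":0,"ty":0,"tz":0,"wx":0,"wy":0,"wz":0,"jaw":-0.35}]'

```text
time: 3.95
tool_pos: [539.6, -90.0, 135.5]
tcp_rot: [-0.772, 1.571, -1.02]
contact_force: [-0.0, 0.3, -0.6]
grip_width: 29.7
```

```bash
python3 - <<'E'
from h import *
o=readout.get_obs(); im=imaging.capture("wrist"); cv2.imwrite("pics/w3.png",cv2.resize(im[190:310,230:410],None,fx=4.4,fy=4.4,interpolation=cv2.INTER_CUBIC))
print(o["tool_pos"],o["grip_width"],o["contact_force"])
E
```

```text
[539.61845554 -90.00445397 135.45092739] 29.693097302467528 [-0.02465334  0.28549896 -0.56358374]
```

View pics/w3.png

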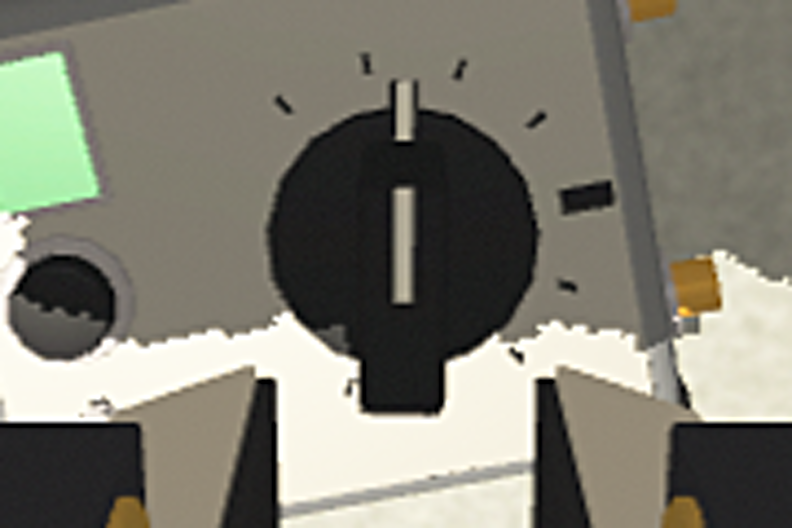

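The finger edges are at 277 and 535, so their middle is 406. The bar's middle is 403, about 0.4 mm off. I'll correct that and go down.

Request:
arm_command --plan '[{"tx":1.5,"ty":0,"tz":-0.04,"wx":0,"wy":0,"wz":0,"jaw":-0.42},{"tx":1.5,"ty":0,"tz":0,"wx":0,"wy":0,"wz":0,"jaw":-0.42},{"tx":1.0,"ty":0,"tz":0,"wx":0,"wy":0,"wz":0,"jaw":-0.42},{"tx":0.1,"ty":0,"tz":0,"wx":0,"wy":0,"wz":0,"jaw":-0.42},{"tx":0,"ty":0,"tz":0,"wx":0,"wy":0,"wz":0,"jaw":-0.42}]'

```text
time: 4.5
tool_pos: [539.3, -89.9, 94.4]
tcp_rot: [-2.656, 1.571, -2.904]
contact_force: [-0.1, 0.3, -0.3]
grip_width: 26.4
```

Request:
arm_command --plan '[{"tx":0.2,"ty":0,"tz":0,"wx":0,"wy":0,"wz":0,"jaw":-0.42},{"tx":0.2,"ty":0,"tz":0,"wx":0,"wy":0,"wz":0,"jaw":-0.42},{"tx":0,"ty":0,"tz":0,"wx":0,"wy":0,"wz":0,"jaw":-0.42}]'

```text
time: 4.8
tool_pos: [539.3, -89.9, 90.5]
tcp_rot: [-0.321, 1.571, -0.569]
contact_force: [0.7, 0.1, -0.2]
grip_width: 26.6
```

Request:
arm_command --plan '[{"tx":0.2,"ty":0,"tz":0,"wx":0,"wy":0,"wz":0,"jaw":-0.42},{"tx":0,"ty":0,"tz":0,"wx":0,"wy":0,"wz":0,"jaw":-0.42}]'

```text
time: 5.0
tool_pos: [539.1, -89.9, 88.3]
tcp_rot: [-2.801, 1.571, -3.049]
contact_force: [-0.3, -0.0, 0.8]
grip_width: 26.7
```

Request:
arm_command --plan '[{"tx":0.15,"ty":0,"tz":0,"wx":0,"wy":0,"wz":0,"jaw":-0.42},{"tx":0,"ty":0,"tz":0,"wx":0,"wy":0,"wz":0,"jaw":-0.42}]'

```text
time: 5.2
tool_pos: [539.1, -89.9, 86.7]
tcp_rot: [-2.752, 1.571, -3.0]
contact_force: [-0.3, 0.6, 0.1]
grip_width: 26.4
```

Request:
arm_command --plan '[{"tx":0.1,"ty":0,"tz":0,"wx":0,"wy":0,"wz":0,"jaw":-0.42},{"tx":0,"ty":0,"tz":0,"wx":0,"wy":0,"wz":0,"jaw":-0.42}]'

```text
time: 5.4
tool_pos: [539.2, -89.9, 85.8]
tcp_rot: [-2.597, 1.571, -2.845]
contact_force: [-0.5, 0.0, 0.2]
grip_width: 27.0
```

Request:
arm_command --plan '[{"tx":0.05,"ty":0,"tz":0,"wx":0,"wy":0,"wz":0,"jaw":-0.42},{"tx":0,"ty":0,"tz":0,"wx":0,"wy":0,"wz":0,"jaw":-0.42}]'

```text
time: 5.6
tool_pos: [539.2, -89.9, 85.4]
tcp_rot: [-1.6, 1.571, -1.848]
contact_force: [-0.5, -0.8, 0.3]
grip_width: 26.8
```

Request:
arm_command --plan '[{"tx":0.05,"ty":0,"tz":0,"wx":0,"wy":0,"wz":0,"jaw":-0.42},{"tx":0,"ty":0,"tz":0,"wx":0,"wy":0,"wz":0,"jaw":-0.42}]'

```text
time: 5.8
tool_pos: [539.2, -89.9, 84.9]
tcp_rot: [-1.496, 1.571, -1.744]
contact_force: [-0.2, 0.4, 0.4]
grip_width: 26.9
```

Request:
arm_command --plan '[{"tx":0.05,"ty":0,"tz":0,"wx":0,"wy":0,"wz":0,"jaw":-0.42},{"tx":0,"ty":0,"tz":0,"wx":0,"wy":0,"wz":0,"jaw":-0.42}]'

```text
time: 6.0
tool_pos: [539.2, -89.9, 84.4]
tcp_rot: [-2.055, 1.571, -2.303]
contact_force: [0.5, -0.0, -0.6]
grip_width: 26.5
```

Request:
arm_command --plan '[{"tx":0.05,"ty":0,"tz":0,"wx":0,"wy":0,"wz":0,"jaw":-0.42},{"tx":0,"ty":0,"tz":0,"wx":0,"wy":0,"wz":0,"jaw":-0.42}]'

```text
time: 6.2
tool_pos: [539.2, -89.9, 83.9]
tcp_rot: [-1.869, 1.571, -2.117]
contact_force: [0.6, 0.6, -0.8]
grip_width: 26.6
```

```bash
python3 - <<'E'
from h import *
o=readout.get_obs(); im=imaging.capture("wrist"); cv2.imwrite("pics/w4.png",im)
cv2.imwrite("pics/s4.png",cv2.resize(imaging.capture("scene")[170:310,180:340],None,fx=4,fy=4,interpolation=cv2.INTER_CUBIC))
print(o["tool_pos"],o["grip_width"],o["contact_force"])
E
```

```text
[539.19366229 -89.88936914  83.85977338] 26.584054071567262 [ 0.64392755  0.6128633  -0.75480686]
```

View pics/w4.png

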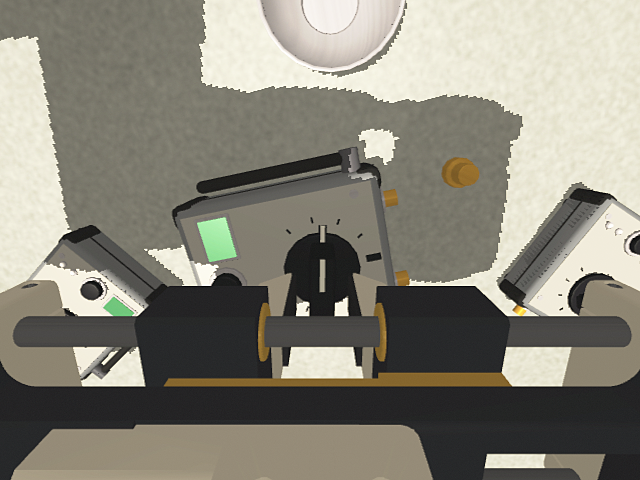

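View pics/s4.png

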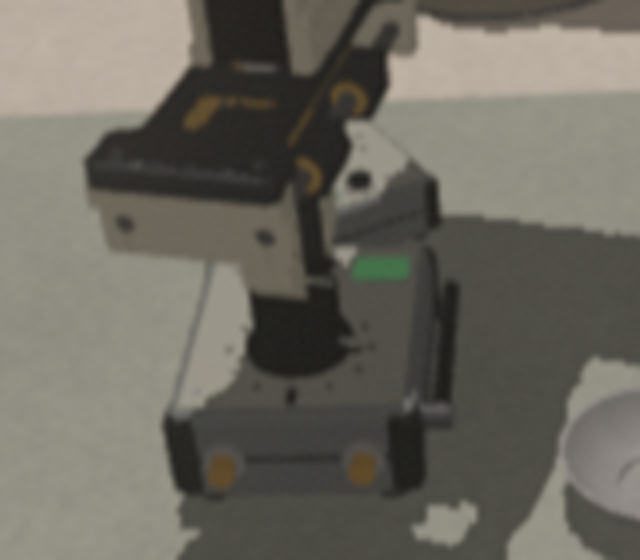

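The fingers straddle the bar symmetrically: bar at column 322, fingers at 290 and 357. There is no contact force yet, so I'll keep going down in small steps.

Request:
arm_command --plan '[{"tx":0.05,"ty":0,"tz":0,"wx":0,"wy":0,"wz":0,"jaw":-0.42},{"tx":0,"ty":0,"tz":0,"wx":0,"wy":0,"wz":0,"jaw":-0.42}]'

```text
time: 6.5
tool_pos: [539.2, -89.9, 83.4]
tcp_rot: [-1.801, 1.571, -2.049]
contact_force: [0.3, -0.2, -0.3]
grip_width: 26.6
```

Request:
arm_command --plan '[{"tx":0.03,"ty":0,"tz":0,"wx":0,"wy":0,"wz":0,"jaw":-0.42},{"tx":0,"ty":0,"tz":0,"wx":0,"wy":0,"wz":0,"jaw":-0.42}]'

```text
time: 6.7
tool_pos: [539.2, -89.9, 83.1]
tcp_rot: [-1.826, 1.571, -2.074]
contact_force: [0.4, -0.7, -0.1]
grip_width: 26.6
```

```bash
python3 - <<'E'
from h import *
o=readout.get_obs()
x,y,z=o["tool_pos"]
print(o["tool_pos"],o["contact_force"],[proj("wrist",[x,y,zz],o) for zz in (62,82,93.5)])
E
```

```text
[539.19958645 -89.90298554  83.0774051 ] [ 0.41086858 -0.73316267 -0.14271294] [array([320.43503141, 266.93353683]), array([320.34328251, 279.93786643]), array([320.28155545, 288.68695225])]
```

Request:
arm_command --plan '[{"tx":0.04,"ty":0,"tz":0,"wx":0,"wy":0,"wz":0,"jaw":-0.42},{"tx":0,"ty":0,"tz":0,"wx":0,"wy":0,"wz":0,"jaw":-0.42}]'

```text
time: 6.9
tool_pos: [539.2, -89.9, 82.7]
tcp_rot: [-1.273, 1.571, -1.521]
contact_force: [-0.1, 0.7, 0.2]
grip_width: 26.4
```

Request:
arm_command --plan '[{"tx":0.04,"ty":0,"tz":0,"wx":0,"wy":0,"wz":0,"jaw":-0.42},{"tx":0,"ty":0,"tz":0,"wx":0,"wy":0,"wz":0,"jaw":-0.42}]'

```text
time: 7.1
tool_pos: [539.2, -89.9, 82.2]
tcp_rot: [-2.527, 1.571, -2.775]
contact_force: [0.3, -0.1, -0.4]
grip_width: 27.2
```

```bash
python3 - <<'E'
from h import *
im=imaging.capture("wrist"); cv2.imwrite("pics/w5.png",cv2.resize(im[200:380,220:430],None,fx=3.7,fy=3.3,interpolation=cv2.INTER_CUBIC))
E
```

```text
(no output)
```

View pics/w5.png

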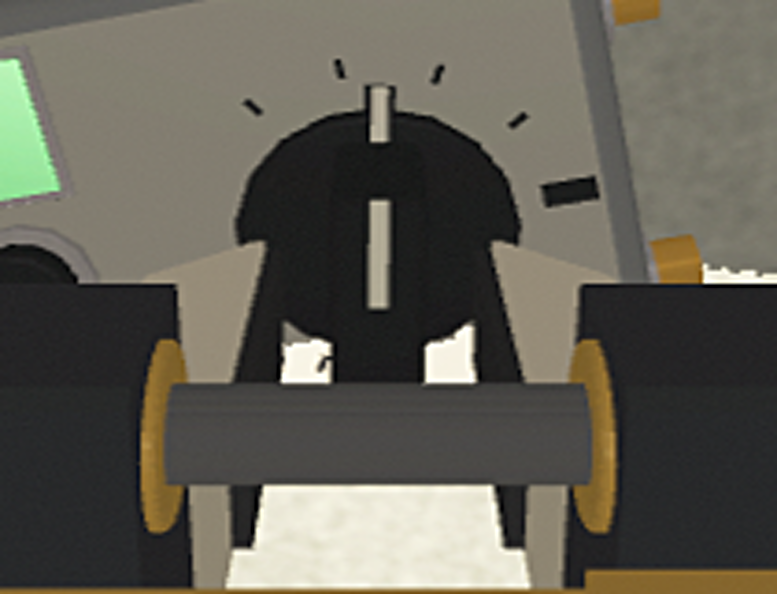

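```bash
python3 - <<'E'
from h import *
im=imaging.capture("wrist")[250:350,260:390]; im=np.clip(im.astype(float)*4,0,255).astype(np.uint8)
cv2.imwrite("pics/w6.png",cv2.resize(im,None,fx=6,fy=6,interpolation=cv2.INTER_CUBIC))
im=imaging.capture("scene")[200:280,220:300]; im=np.clip(im.astype(float)*3,0,255).astype(np.uint8)
cv2.imwrite("pics/s6.png",cv2.resize(im,None,fx=7,fy=7,interpolation=cv2.INTER_CUBIC))
E
```

```text
(no output)
```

View pics/w6.png

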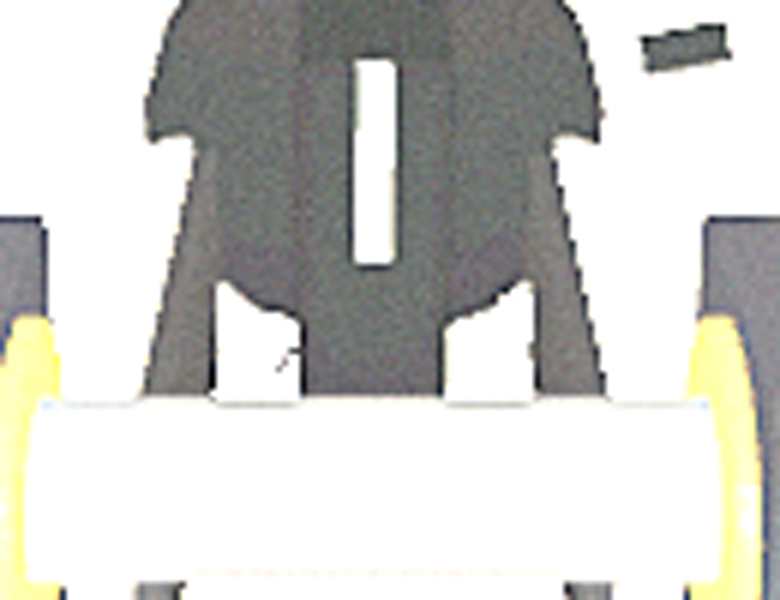

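View pics/s6.png

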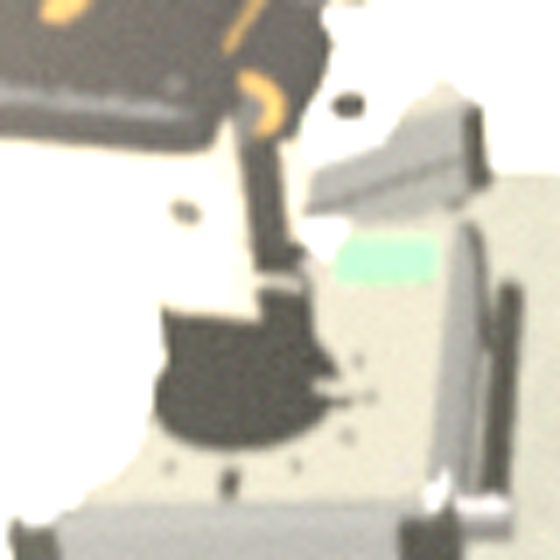

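```bash
python3 - <<'E'
from h import *
o=readout.get_obs(); Rt=R.from_euler('xyz',o["tcp_rot"]).as_matrix()
for t in ([22,9.5,13.5],[22,-9.5,13.5],[22,9.5,32],[22,-9.5,32]):
    print(t,(proj("scene",o["tool_pos"]+Rt@t)-[220,200])*7, proj("wrist",o["tool_pos"]+Rt@t,o))
ax=np.array([540.3,-90.9])
for h in (0,8):
  print((proj("scene",[*ax,93.5+h])-[220,200])*7,(proj("scene",[*ax,62.5+h])-[220,200])*7, proj("wrist",[*ax,93.5+h],o),proj("wrist",[*ax,62.5+h],o))
  for a in (75.7,75.7+180): 
    p=ax+19*np.array([np.cos(np.radians(a)),np.sin(np.radians(a))]); print(a,(proj("scene",[*p,93.5+h])-[220,200])*7,proj("wrist",[*p,93.5+h],o))
# corners in wrist
E
```

```text
[22, 9.5, 13.5] [266.60011556 422.26654432] [342.29482227 251.97857602]
[22, -9.5, 13.5] [193.97391129 414.24477946] [341.78952342 280.40196894]
[22, 9.5, 32] [243.09043088 468.47009006] [372.27592586 251.95173794]
[22, -9.5, 32] [169.12193409 460.09633237] [371.01014437 280.37308591]
[228.81757329 281.84521875] [242.1377658 381.6288125] [322.68475692 290.51338013] [322.48793317 268.73695535]
75.7 [302.57867376 289.49377214] [322.75181643 256.72441161]
255.7 [155.67107659 274.26039583] [322.62164087 322.31537054]
[225.27777154 255.32802393] [238.75925177 356.31984857] [322.74676287 297.37366969] [322.53310087 273.73427444]
75.7 [299.47624461 262.91139478] [322.81898595 262.22895362]
255.7 [151.70130617 247.80822466] [322.67897332 330.36096907]
```

In the brightened crop the finger ends are black against the black skirt, so contact can't be seen. I'll keep probing down slowly, going by force.

Request:
arm_command --plan '[{"tx":0.04,"ty":0,"tz":0,"wx":0,"wy":0,"wz":0,"jaw":-0.42},{"tx":0,"ty":0,"tz":0,"wx":0,"wy":0,"wz":0,"jaw":-0.42}]'

```text
time: 7.45
tool_pos: [539.2, -89.9, 81.9]
tcp_rot: [-1.364, 1.571, -1.612]
contact_force: [-0.1, -0.3, 0.1]
grip_width: 26.4
```

Request:
arm_command --plan '[{"tx":0.04,"ty":0,"tz":0,"wx":0,"wy":0,"wz":0,"jaw":-0.42},{"tx":0,"ty":0,"tz":0,"wx":0,"wy":0,"wz":0,"jaw":-0.42}]'

```text
time: 7.65
tool_pos: [539.2, -89.9, 81.4]
tcp_rot: [-2.305, 1.571, -2.553]
contact_force: [0.0, 0.2, -0.1]
grip_width: 26.6
```

Request:
arm_command --plan '[{"tx":0.04,"ty":0,"tz":0,"wx":0,"wy":0,"wz":0,"jaw":-0.42},{"tx":0,"ty":0,"tz":0,"wx":0,"wy":0,"wz":0,"jaw":-0.42}]'

```text
time: 7.85
tool_pos: [539.2, -89.9, 81.0]
tcp_rot: [-2.287, 1.571, -2.535]
contact_force: [-0.5, 0.1, -0.6]
grip_width: 26.4
```

Request:
arm_command --plan '[{"tx":0.04,"ty":0,"tz":0,"wx":0,"wy":0,"wz":0,"jaw":-0.42},{"tx":0,"ty":0,"tz":0,"wx":0,"wy":0,"wz":0,"jaw":-0.42}]'

```text
time: 8.05
tool_pos: [539.2, -89.9, 80.6]
tcp_rot: [-2.226, 1.571, -2.474]
contact_force: [0.3, 0.6, 0.6]
grip_width: 26.9
```

```bash
python3 - <<'E'
from h import *
o=readout.get_obs(); print(o['tool_pos'],o['contact_force'],o['tau'].round(2))
im=imaging.capture("scene")[180:300,200:320]; im=np.clip(im.astype(float)*1.6,0,255).astype(np.uint8)
cv2.imwrite("pics/s7.png",cv2.resize(im,None,fx=5,fy=5,interpolation=cv2.INTER_CUBIC))
E
```

```text
[539.19853681 -89.88692494  80.63565329] [0.25036868 0.62768713 0.5500858 ] [-0.000e+00 -4.791e+01 -2.029e+01  7.000e-02  3.000e-02  0.000e+00]
```

View pics/s7.png

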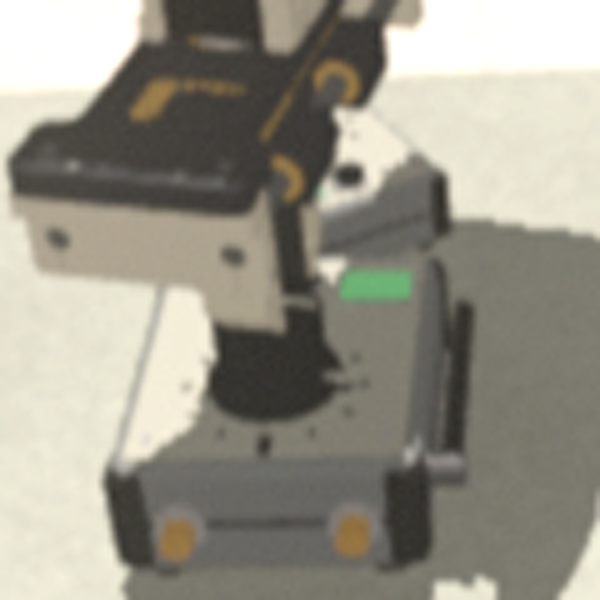

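```bash
python3 - <<'E'
from h import *
im=cv2.imread('pics/scene0.png')[0:130,0:150]; im=np.clip(im.astype(float)*1.5,0,255).astype(np.uint8)
cv2.imwrite("pics/s8.png",cv2.resize(im,None,fx=4.5,fy=4.5,interpolation=cv2.INTER_CUBIC))
o=dict(tool_pos=np.array([171.5,-495.8,211.8]),tcp_rot=[2.98099463, 1.56932545, 1.74303863])
Rt=R.from_euler('xyz',o["tcp_rot"]).as_matrix()
for t in ([22,0,46],[22,0,-46],[0,0,46],[0,0,-46],[-14,0,46],[-14,0,-46],[-14,0,65],[-14,0,-65],[-44,0,95],[-44,0,-95]): print(t,proj("scene",o["tool_pos"]+Rt@np.array(t))*4.5)
E
```

```text
[22, 0, 46] [261.01010637 549.9734317 ]
[22, 0, -46] [461.35805313 522.49225962]
[0, 0, 46] [244.55904145 506.39592379]
[0, 0, -46] [447.92572046 479.79258796]
[-14, 0, 46] [233.86348286 478.06427528]
[-14, 0, -46] [439.1980321  452.04838028]
[-14, 0, 65] [189.95188028 483.62787696]
[-14, 0, -65] [480.15862845 446.8586712 ]
[-44, 0, 95] [ 93.46922131 429.4699992 ]
[-44, 0, -95] [526.80803392 378.47114484]
```

View pics/s8.png

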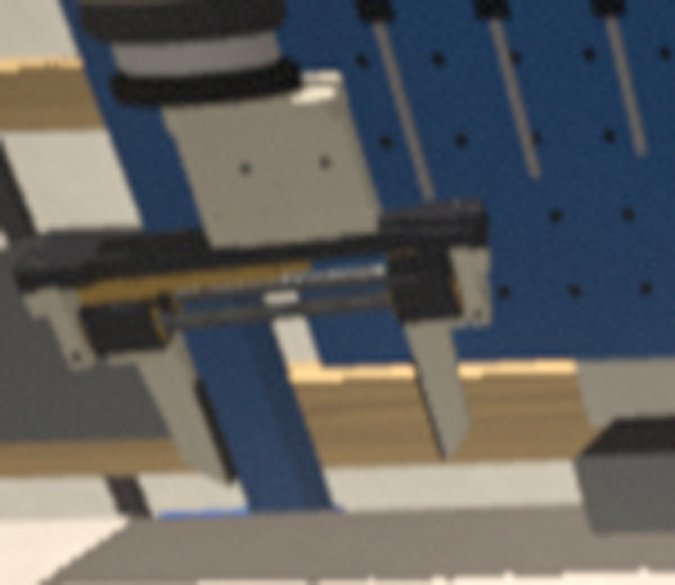

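Both views agree that the finger ends sit about 14 mm *behind* the reported TCP, not 22 mm ahead: seen at (235,480) and (445,455) in the crop, and from the gap width at known openings. So there are still about 32 mm to go. I'll refine the dial's height and y-offset from the w2 picture.

```bash
python3 - <<'E'
from h import *
import pickle
from scipy.optimize import least_squares
o=pickle.load(open('o2.pkl','rb'))
f=lambda a,b:np.array([230+(a+.5)/4.4-.5,190+(b+.5)/4.4-.5])
d=np.array([np.cos(np.radians(75.7)),np.sin(np.radians(75.7))])
def r(p):
    x,y,h=p; q=np.array([x,y])
    P=lambda off,z:proj("wrist",[*(q+off*d),z+h],o)
    return np.concatenate([P(0,62.5)-f(396,232), [(P(-19,93.5)-f(396,410))[1]], [(P(28.5,60.5)-f(398,80))[1]]])
s=least_squares(r,[540,-90,4]); print(s.x,r(s.x))
Rt=R.from_euler('xyz',o["tcp_rot"]).as_matrix()
print("tool-frame offset",Rt.T@(np.array([*s.x[:2],0])-np.array([*o["tool_pos"][:2],0])))
o=readout.get_obs();Rt=R.from_euler('xyz',o["tcp_rot"]).as_matrix();print("now",Rt.T@(np.array([*s.x[:2],0])-np.array([*o["tool_pos"][:2],0])),Rt.round(3).tolist())
E
```

```text
[539.39286285 -92.39353108  -2.91038125] [ 6.70581812e-10  1.22720441e+00 -5.39340886e-01 -6.17541687e-01]
tool-frame offset [ 4.00882435e-04 -2.07609311e+00 -8.09685887e-01]
now [ 1.72143080e-04 -2.37244884e+00  7.82566149e-01] [[-0.0, 0.245, 0.969], [-0.0, 0.969, -0.245], [-1.0, -0.0, 0.0]]
```

Request:
arm_command --plan '[{"tx":-0.5,"ty":-0.18,"tz":0,"wx":0,"wy":0,"wz":0,"jaw":-0.42},{"tx":0.8,"ty":0,"tz":0,"wx":0,"wy":0,"wz":0,"jaw":-0.42},{"tx":0,"ty":0,"tz":0,"wx":0,"wy":0,"wz":0,"jaw":-0.42}]'

```text
time: 8.4
tool_pos: [538.2, -91.6, 76.8]
tcp_rot: [3.141, 1.569, 2.893]
contact_force: [-0.7, 0.7, 1.2]
grip_width: 26.5
```

Request:
arm_command --plan '[{"tx":0.5,"ty":0,"tz":0,"wx":0,"wy":0,"wz":0,"jaw":-0.42},{"tx":0.5,"ty":0,"tz":0,"wx":0,"wy":0,"wz":0,"jaw":-0.42},{"tx":0,"ty":0,"tz":0,"wx":0,"wy":0,"wz":0,"jaw":-0.42}]'

```text
time: 8.7
tool_pos: [538.2, -91.5, 66.7]
tcp_rot: [-3.127, 1.569, 2.909]
contact_force: [-0.6, 0.0, 0.6]
grip_width: 26.2
```

```bash
python3 - <<'E'
from h import *
o=readout.get_obs(); print(o['tool_pos'],o['contact_force'])
im=imaging.capture("wrist")[200:370,240:410]; im=np.clip(im.astype(float)*2.5,0,255).astype(np.uint8)
cv2.imwrite("pics/w7.png",cv2.resize(im,None,fx=4,fy=3.5,interpolation=cv2.INTER_CUBIC))
im=imaging.capture("scene")[180:300,200:320]; im=np.clip(im.astype(float)*1.6,0,255).astype(np.uint8)
cv2.imwrite("pics/s9.png",cv2.resize(im,None,fx=5,fy=5,interpolation=cv2.INTER_CUBIC))
E
```

```text
[538.15732919 -91.45686777  66.69035757] [-0.61175517  0.02403433  0.5810849 ]
```

View pics/w7.png

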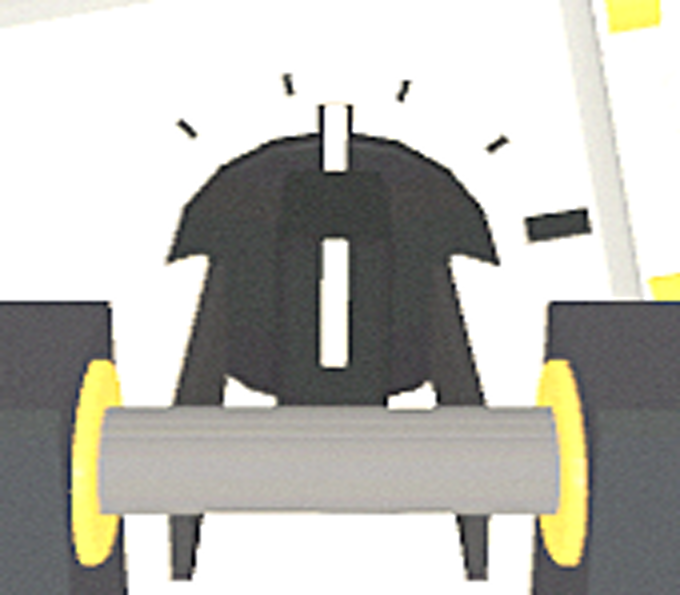

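View pics/s9.png

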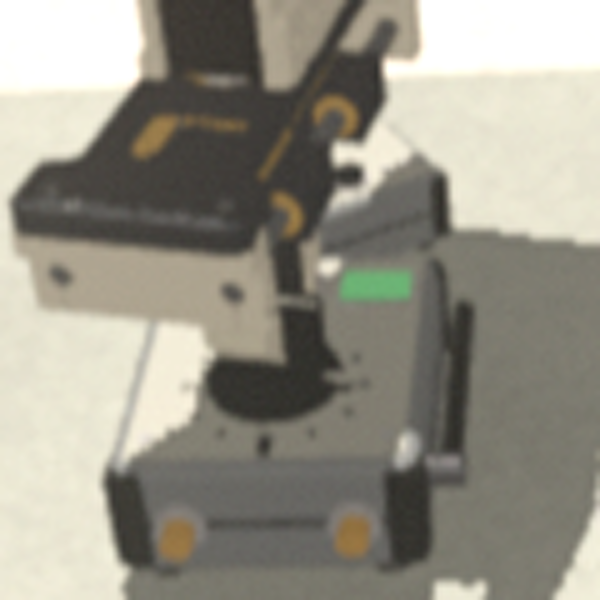

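The fingers straddle the bar: inner edges at 225 and 437, bar at 278–388, so it is centred. I'll keep going down.

Request:
arm_command --plan '[{"tx":0.4,"ty":0,"tz":0,"wx":0,"wy":0,"wz":0,"jaw":-0.42},{"tx":0.4,"ty":0,"tz":0,"wx":0,"wy":0,"wz":0,"jaw":-0.42},{"tx":0,"ty":0,"tz":0,"wx":0,"wy":0,"wz":0,"jaw":-0.42}]'

```text
time: 9.1
tool_pos: [538.4, -91.5, 59.1]
tcp_rot: [-3.133, 1.57, 2.902]
contact_force: [0.7, 0.4, 0.1]
grip_width: 26.5
```

Request:
arm_command --plan '[{"tx":0.2,"ty":0,"tz":0,"wx":0,"wy":0,"wz":0,"jaw":-0.42},{"tx":0,"ty":0,"tz":0,"wx":0,"wy":0,"wz":0,"jaw":-0.42}]'

```text
time: 9.3
tool_pos: [538.7, -91.6, 57.5]
tcp_rot: [-2.84, 1.571, -3.088]
contact_force: [0.2, -0.5, 0.4]
grip_width: 26.8
```

Request:
arm_command --plan '[{"tx":0.2,"ty":0,"tz":0,"wx":0,"wy":0,"wz":0,"jaw":-0.42},{"tx":0,"ty":0,"tz":0,"wx":0,"wy":0,"wz":0,"jaw":-0.42}]'

```text
time: 9.5
tool_pos: [538.7, -91.6, 55.5]
tcp_rot: [-2.886, 1.571, -3.134]
contact_force: [0.2, 0.0, -0.1]
grip_width: 26.4
```

Request:
arm_command --plan '[{"tx":0.15,"ty":0,"tz":0,"wx":0,"wy":0,"wz":0,"jaw":-0.42},{"tx":0,"ty":0,"tz":0,"wx":0,"wy":0,"wz":0,"jaw":-0.42}]'

```text
time: 9.7
tool_pos: [538.7, -91.6, 54.1]
tcp_rot: [-2.842, 1.571, -3.09]
contact_force: [-0.5, -0.6, -0.4]
grip_width: 26.5
```

Request:
arm_command --plan '[{"tx":0.1,"ty":0,"tz":0,"wx":0,"wy":0,"wz":0,"jaw":-0.42},{"tx":0,"ty":0,"tz":0,"wx":0,"wy":0,"wz":0,"jaw":-0.42}]'

```text
time: 9.9
tool_pos: [538.7, -91.6, 53.1]
tcp_rot: [-2.578, 1.571, -2.826]
contact_force: [0.0, -1.0, -1.3]
grip_width: 27.0
```

Request:
arm_command --plan '[{"tx":0.1,"ty":0,"tz":0,"wx":0,"wy":0,"wz":0,"jaw":-0.42},{"tx":0,"ty":0,"tz":0,"wx":0,"wy":0,"wz":0,"jaw":-0.42}]'

```text
time: 10.1
tool_pos: [538.7, -91.6, 52.1]
tcp_rot: [-2.604, 1.571, -2.852]
contact_force: [-1.2, -0.0, -0.7]
grip_width: 26.8
```

Request:
arm_command --plan '[{"tx":0.1,"ty":0,"tz":0,"wx":0,"wy":0,"wz":0,"jaw":-0.42},{"tx":0,"ty":0,"tz":0,"wx":0,"wy":0,"wz":0,"jaw":-0.42}]'

```text
time: 10.3
tool_pos: [538.7, -91.6, 51.1]
tcp_rot: [-2.877, 1.571, -3.125]
contact_force: [0.0, 0.2, -0.8]
grip_width: 26.5
```

Request:
arm_command --plan '[{"tx":0.07,"ty":0,"tz":0,"wx":0,"wy":0,"wz":0,"jaw":-0.42},{"tx":0,"ty":0,"tz":0,"wx":0,"wy":0,"wz":0,"jaw":-0.42}]'

```text
time: 10.5
tool_pos: [538.7, -91.6, 50.4]
tcp_rot: [-2.673, 1.571, -2.921]
contact_force: [-0.1, 0.3, 0.6]
grip_width: 26.5
```

Request:
arm_command --plan '[{"tx":0.06,"ty":0,"tz":0,"wx":0,"wy":0,"wz":0,"jaw":-0.42},{"tx":0,"ty":0,"tz":0,"wx":0,"wy":0,"wz":0,"jaw":-0.42}]'

```text
time: 10.7
tool_pos: [538.8, -91.6, 49.9]
tcp_rot: [-0.765, 1.571, -1.013]
contact_force: [-0.4, -0.2, 0.1]
grip_width: 26.4
```

Request:
arm_command --plan '[{"tx":0.04,"ty":0,"tz":0,"wx":0,"wy":0,"wz":0,"jaw":-0.42},{"tx":0,"ty":0,"tz":0,"wx":0,"wy":0,"wz":0,"jaw":-0.42}]'

```text
time: 10.9
tool_pos: [538.8, -91.7, 49.6]
tcp_rot: [-0.53, 1.571, -0.778]
contact_force: [0.4, 0.5, 0.4]
grip_width: 26.4
```

Request:
arm_command --plan '[{"tx":0.04,"ty":0,"tz":0,"wx":0,"wy":0,"wz":0,"jaw":-0.42},{"tx":0,"ty":0,"tz":0,"wx":0,"wy":0,"wz":0,"jaw":-0.42}]'

```text
time: 11.1
tool_pos: [538.8, -91.7, 49.1]
tcp_rot: [-0.486, 1.571, -0.733]
contact_force: [0.1, 0.2, 1.6]
grip_width: 26.7
```

Request:
arm_command --plan '[{"tx":0.04,"ty":0,"tz":0,"wx":0,"wy":0,"wz":0,"jaw":-0.42},{"tx":0,"ty":0,"tz":0,"wx":0,"wy":0,"wz":0,"jaw":-0.42}]'

```text
time: 11.3
tool_pos: [538.8, -91.7, 48.7]
tcp_rot: [-0.57, 1.571, -0.818]
contact_force: [-0.6, -0.2, 0.9]
grip_width: 26.2
```

Request:
arm_command --plan '[{"tx":0.04,"ty":0,"tz":0,"wx":0,"wy":0,"wz":0,"jaw":-0.42},{"tx":0,"ty":0,"tz":0,"wx":0,"wy":0,"wz":0,"jaw":-0.42}]'

```text
time: 11.5
tool_pos: [538.9, -91.7, 48.5]
tcp_rot: [-0.396, 1.571, -0.644]
contact_force: [-1.3, -0.3, 2.8]
grip_width: 26.5
```

Request:
arm_command --plan '[{"tx":0.04,"ty":0,"tz":0,"wx":0,"wy":0,"wz":0,"jaw":-0.42},{"tx":0,"ty":0,"tz":0,"wx":0,"wy":0,"wz":0,"jaw":-0.42}]'

```text
time: 11.7
tool_pos: [538.9, -91.7, 48.4]
tcp_rot: [-0.328, 1.57, -0.576]
contact_force: [-1.6, 0.1, 6.4]
grip_width: 26.8
```

Contact is at z≈48.5 and the dial is seated there (tips ≈ 62.5). The force rises about 9 N per mm. I'll press a bit more, then close.

Request:
arm_command --plan '[{"tx":0.05,"ty":0,"tz":0,"wx":0,"wy":0,"wz":0,"jaw":-0.42},{"tx":0,"ty":0,"tz":0,"wx":0,"wy":0,"wz":0,"jaw":-0.42}]'

```text
time: 11.9
tool_pos: [538.9, -91.7, 48.3]
tcp_rot: [-0.291, 1.57, -0.539]
contact_force: [-3.1, 0.5, 9.9]
grip_width: 26.3
```

Request:
arm_command --plan '[{"tx":0,"ty":0,"tz":0,"wx":0,"wy":0,"wz":0,"jaw":-0.6},{"tx":0,"ty":0,"tz":0,"wx":0,"wy":0,"wz":0,"jaw":-0.7},{"tx":0,"ty":0,"tz":0,"wx":0,"wy":0,"wz":0,"jaw":-0.7}]'

```text
time: 12.2
tool_pos: [538.9, -91.7, 48.3]
tcp_rot: [-0.271, 1.57, -0.519]
contact_force: [-4.4, 1.4, 9.4]
grip_width: 14.0
```

Request:
arm_command --plan '[{"tx":0.02,"ty":0,"tz":0,"wx":0,"wy":0,"wz":0,"jaw":-1},{"tx":0,"ty":0,"tz":0,"wx":0,"wy":0,"wz":0,"jaw":-1},{"tx":0,"ty":0,"tz":0,"wx":0,"wy":0,"wz":0,"jaw":-1},{"tx":0,"ty":0,"tz":0,"wx":0,"wy":0,"wz":0,"jaw":-1}]'

```text
time: 12.6
tool_pos: [538.8, -91.7, 48.3]
tcp_rot: [-0.163, 1.57, -0.412]
contact_force: [-3.9, 1.0, 11.6]
grip_width: 14.2
```

```bash
python3 - <<'E'
from h import *
o=readout.get_obs(); print(o['tool_pos'],o['contact_force'],o['moment'],o['grip_width'])
im=imaging.capture("wrist")[150:350,200:440]; im=np.clip(im.astype(float)*1.5,0,255).astype(np.uint8)
cv2.imwrite("pics/w8.png",cv2.resize(im,None,fx=3,fy=3,interpolation=cv2.INTER_CUBIC))
E
```

```text
[538.83302247 -91.6596551   48.31833179] [-3.86129039  0.99164085 11.6453291 ] [ 0.16698699  0.6009881  -0.17161282] 14.157025901208804
```

View pics/w8.png

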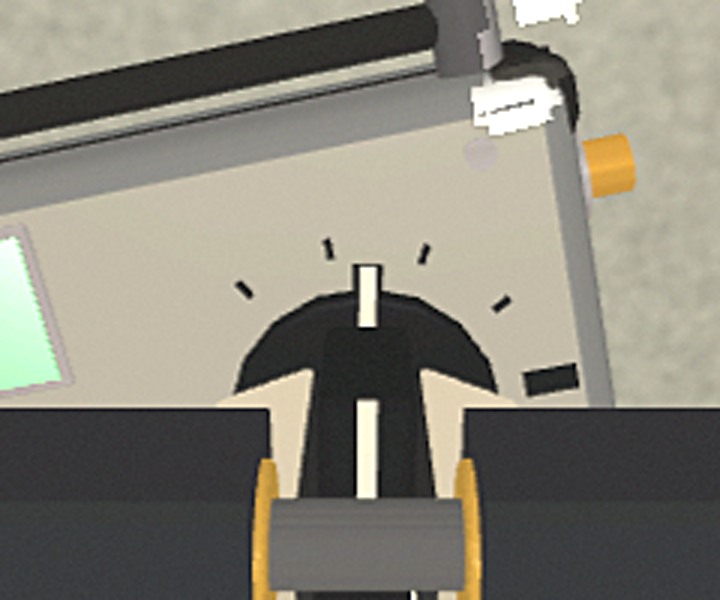

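The bar is gripped (14.2 mm), with 11.6 N down and about 4 N sideways. I'll relieve the side load and add a little push.

Request:
arm_command --plan '[{"tx":0.04,"ty":0,"tz":-0.03,"wx":0,"wy":0,"wz":0,"jaw":-1},{"tx":0,"ty":0,"tz":0,"wx":0,"wy":0,"wz":0,"jaw":-1}]'

```text
time: 12.85
tool_pos: [538.8, -91.7, 48.3]
tcp_rot: [-0.099, 1.569, -0.347]
contact_force: [-3.3, -0.2, 12.4]
grip_width: 14.0
```

Request:
arm_command --plan '[{"tx":0.04,"ty":0,"tz":-0.04,"wx":0,"wy":0,"wz":0,"jaw":-1},{"tx":0,"ty":0,"tz":0,"wx":0,"wy":0,"wz":0,"jaw":-1},{"tx":0,"ty":0,"tz":0,"wx":0,"wy":0,"wz":0,"jaw":-1}]'

```text
time: 13.15
tool_pos: [538.8, -91.7, 48.2]
tcp_rot: [-0.053, 1.568, -0.302]
contact_force: [-3.8, 0.5, 16.6]
grip_width: 14.2
```

Request:
arm_command --plan '[{"tx":0,"ty":0,"tz":0,"wx":0.05,"wy":0,"wz":0,"jaw":-1},{"tx":0,"ty":0,"tz":0,"wx":0.05,"wy":0,"wz":0,"jaw":-1},{"tx":0,"ty":0,"tz":0,"wx":0.05,"wy":0,"wz":0,"jaw":-1},{"tx":0,"ty":0,"tz":0,"wx":0.05,"wy":0,"wz":0,"jaw":-1}]'

```text
time: 13.55
tool_pos: [538.8, -91.7, 48.2]
tcp_rot: [-0.049, 1.568, -0.498]
contact_force: [-3.6, 1.1, 15.3]
grip_width: 14.0
```

```bash
cat > look.py <<'E'
from h import *
import sys
o=readout.get_obs(); Rt=R.from_euler('xyz',o["tcp_rot"]).as_matrix()
print(o['tool_pos'].round(2),o['contact_force'].round(1),o['moment'].round(2),o['grip_width'],"zang",np.degrees(np.arctan2(Rt[1,2],Rt[0,2])).round(2),"down",Rt[:,0].round(4))
im=imaging.capture("wrist")[100:350,180:460]; im=np.clip(im.astype(float)*1.5,0,255).astype(np.uint8)
cv2.imwrite(sys.argv[1],cv2.resize(im,None,fx=2.4,fy=2.4,interpolation=cv2.INTER_CUBIC))
E
python3 look.py pics/w9.png
```

```text
[538.83 -91.7   48.24] [-3.6  1.1 15.3] [0.17 0.65 0.45] 13.982939718319136 zang -25.71 down [ 0.0022 -0.0012 -1.    ]
```

View pics/w9.png

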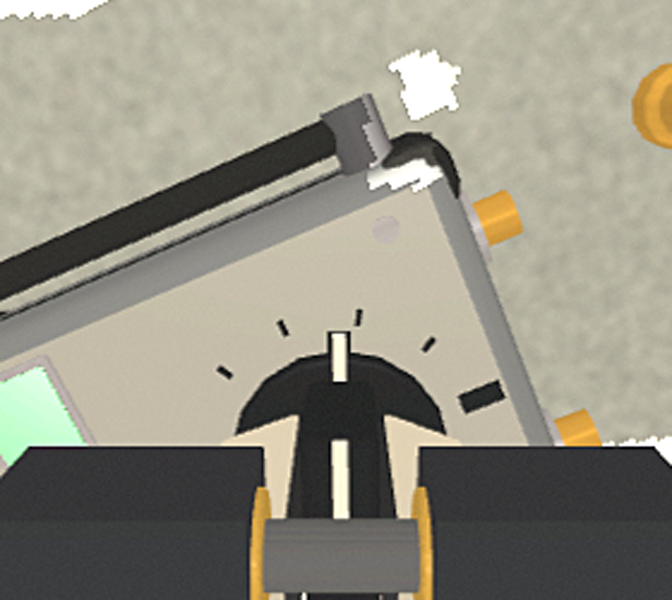

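The dial is turning with the tool (0.45 N m) and the set is still. Continuing.

Request:
arm_command --plan '[{"tx":0,"ty":0,"tz":0,"wx":0.07,"wy":0,"wz":0,"jaw":-1},{"tx":0,"ty":0,"tz":0,"wx":0.07,"wy":0,"wz":0,"jaw":-1},{"tx":0,"ty":0,"tz":0,"wx":0.07,"wy":0,"wz":0,"jaw":-1},{"tx":0,"ty":0,"tz":0,"wx":0.07,"wy":0,"wz":0,"jaw":-1},{"tx":0,"ty":0,"tz":0,"wx":0.07,"wy":0,"wz":0,"jaw":-1}]'

```text
time: 14.1
tool_pos: [538.8, -91.7, 48.3]
tcp_rot: [0.285, 1.568, -0.515]
contact_force: [-2.5, 1.7, 15.6]
grip_width: 14.1
```

```bash
python3 look.py pics/w10.png
```

```text
[538.8  -91.71  48.27] [-2.5  1.7 15.6] [0.16 0.61 0.45] 14.091132917876893 zang -45.81 down [ 0.0022 -0.0012 -1.    ]
```

View pics/w10.png

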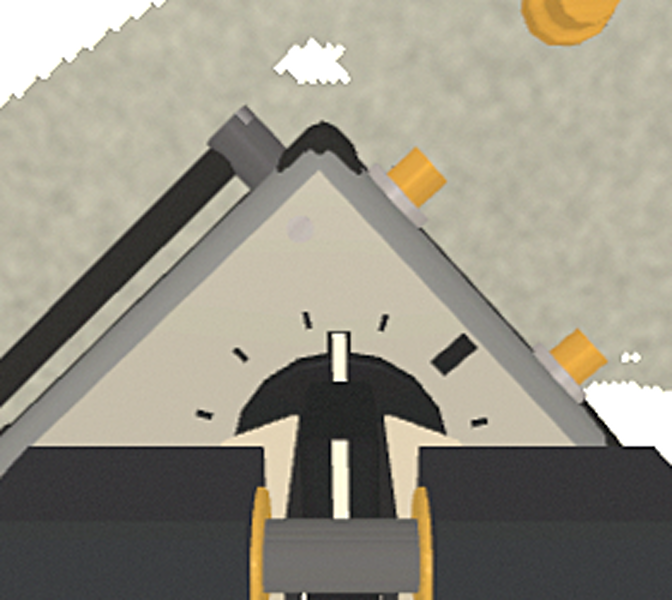

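Request:
arm_command --plan '[{"tx":0,"ty":0,"tz":0,"wx":0.07,"wy":0,"wz":0,"jaw":-1},{"tx":0,"ty":0,"tz":0,"wx":0.07,"wy":0,"wz":0,"jaw":-1},{"tx":0,"ty":0,"tz":0,"wx":0.07,"wy":0,"wz":0,"jaw":-1},{"tx":0,"ty":0,"tz":0,"wx":0.07,"wy":0,"wz":0,"jaw":-1},{"tx":0,"ty":0,"tz":0,"wx":0.07,"wy":0,"wz":0,"jaw":-1}]'

```text
time: 14.65
tool_pos: [538.8, -91.7, 48.2]
tcp_rot: [0.641, 1.568, -0.509]
contact_force: [-4.0, 0.9, 14.9]
grip_width: 13.7
```

Request:
arm_command --plan '[{"tx":0,"ty":0,"tz":0,"wx":0.07,"wy":0,"wz":0,"jaw":-1},{"tx":0,"ty":0,"tz":0,"wx":0.07,"wy":0,"wz":0,"jaw":-1},{"tx":0,"ty":0,"tz":0,"wx":0.07,"wy":0,"wz":0,"jaw":-1},{"tx":0,"ty":0,"tz":0,"wx":0.07,"wy":0,"wz":0,"jaw":-1},{"tx":0,"ty":0,"tz":0,"wx":0,"wy":0,"wz":0,"jaw":-1}]'

```text
time: 15.15
tool_pos: [538.8, -91.6, 48.3]
tcp_rot: [0.962, 1.568, -0.467]
contact_force: [-4.4, 1.2, 16.7]
grip_width: 13.7
```

```bash
python3 look.py pics/w11.png
```

```text
[538.78 -91.64  48.26] [-4.4  1.2 16.7] [0.19 0.69 0.28] 13.677494131465675 zang -81.87 down [ 0.0021 -0.0011 -1.    ]
```

View pics/w11.png

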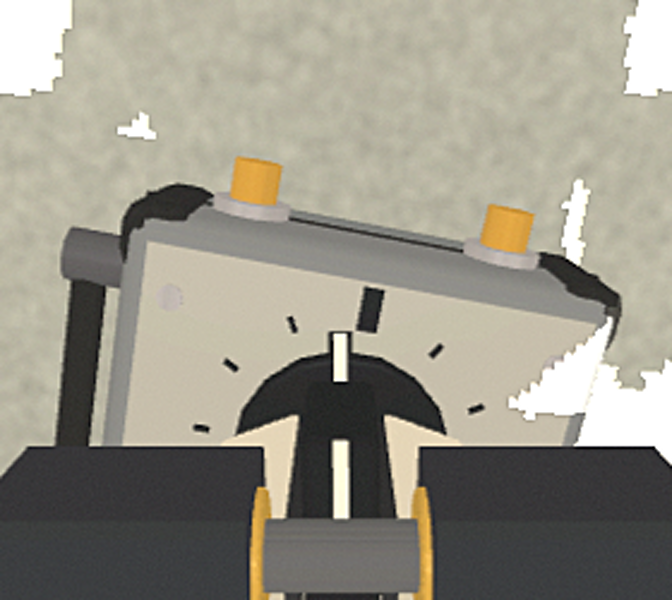

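About 11.5° remain.

Request:
arm_command --plan '[{"tx":0,"ty":0,"tz":0,"wx":0.06,"wy":0,"wz":0,"jaw":-1},{"tx":0,"ty":0,"tz":0,"wx":0.06,"wy":0,"wz":0,"jaw":-1},{"tx":0,"ty":0,"tz":0,"wx":0.05,"wy":0,"wz":0,"jaw":-1},{"tx":0,"ty":0,"tz":0,"wx":0,"wy":0,"wz":0,"jaw":-1}]'

```text
time: 15.6
tool_pos: [538.8, -91.7, 48.2]
tcp_rot: [1.125, 1.568, -0.474]
contact_force: [-2.7, 1.4, 16.9]
grip_width: 14.0
```

```bash
sed -i 's/\[100:350,180:460\]/[190:320,220:420]/; s/fx=2.4,fy=2.4/fx=4,fy=4/' look.py; python3 look.py pics/w12.png
```

```text
[538.78 -91.66  48.25] [-2.7  1.4 16.9] [0.21 0.71 0.31] 14.012553905725415 zang -91.58 down [ 0.0021 -0.0011 -1.    ]
```

View pics/w12.png

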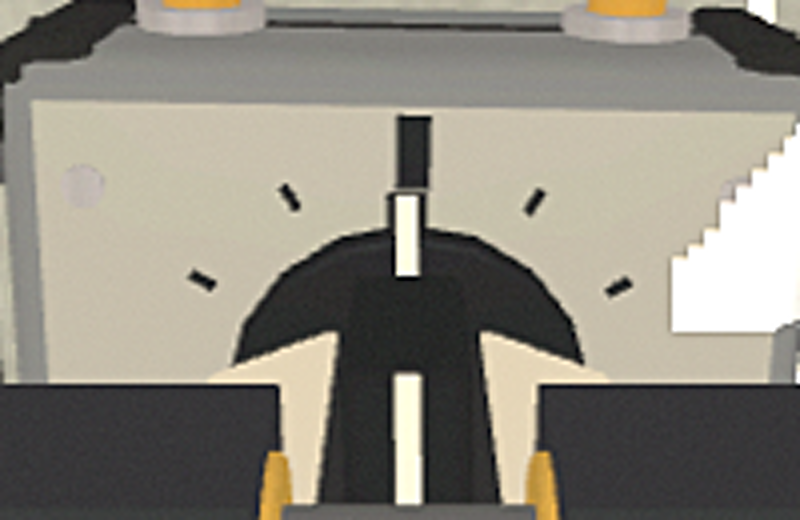

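The pointer nose is at 406 and the mark's middle at 413, so about 1.6° remain.

Request:
arm_command --plan '[{"tx":0,"ty":0,"tz":0,"wx":0.03,"wy":0,"wz":0,"jaw":-1},{"tx":0,"ty":0,"tz":0,"wx":0,"wy":0,"wz":0,"jaw":-1},{"tx":0,"ty":0,"tz":0,"wx":0,"wy":0,"wz":0,"jaw":-1}]'

```text
time: 15.95
tool_pos: [538.8, -91.7, 48.3]
tcp_rot: [1.16, 1.568, -0.467]
contact_force: [-3.3, 0.7, 15.8]
grip_width: 14.0
```

```bash
python3 look.py pics/w13.png
```

```text
[538.8  -91.67  48.27] [-3.3  0.7 15.8] [0.32 0.7  0.45] 14.010681737504733 zang -93.22 down [ 0.0022 -0.0011 -1.    ]
```

View pics/w13.png

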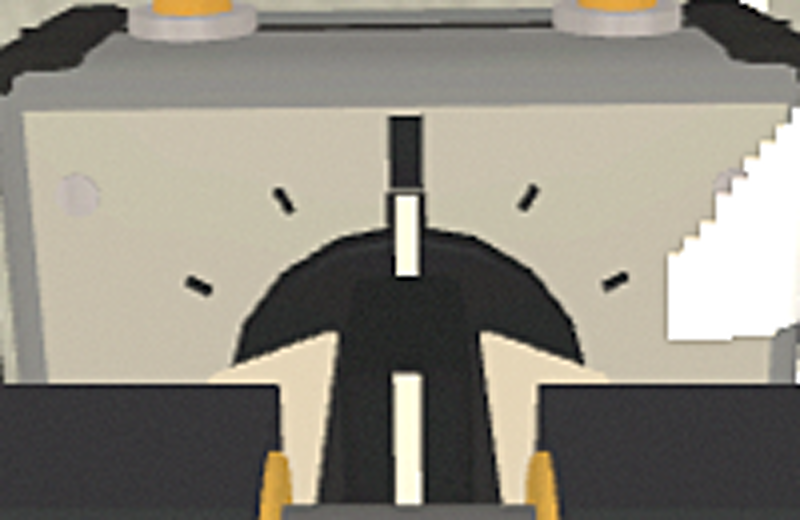

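Pointer nose and mark are both centred at column 406. I'll release while still pressing, then lift.

Request:
arm_command --plan '[{"tx":0,"ty":0,"tz":0,"wx":-0.01,"wy":0,"wz":0,"jaw":-1},{"tx":0,"ty":0,"tz":0,"wx":0,"wy":0,"wz":0,"jaw":-0.6},{"tx":0,"ty":0,"tz":0,"wx":0,"wy":0,"wz":0,"jaw":-0.4},{"tx":0,"ty":0,"tz":0,"wx":0,"wy":0,"wz":0,"jaw":-0.4},{"tx":0,"ty":0,"tz":0,"wx":0,"wy":0,"wz":0,"jaw":-0.4}]'

```text
time: 16.5
tool_pos: [539.7, -92.3, 48.3]
tcp_rot: [1.19, 1.566, -0.428]
contact_force: [-0.9, -1.3, 12.5]
grip_width: 27.0
```

Request:
arm_command --plan '[{"tx":-0.2,"ty":0,"tz":0,"wx":0,"wy":0,"wz":0,"jaw":-0.4},{"tx":-1,"ty":0,"tz":0,"wx":0,"wy":0,"wz":0,"jaw":-0.4},{"tx":-2,"ty":0,"tz":0,"wx":0,"wy":0,"wz":0,"jaw":-0.4},{"tx":-2,"ty":0,"tz":0,"wx":0,"wy":0,"wz":0,"jaw":-0.4},{"tx":-2,"ty":0,"tz":0,"wx":0,"wy":0,"wz":0,"jaw":-0.4},{"tx":0,"ty":0,"tz":0,"wx":0,"wy":0,"wz":0,"jaw":-0.4}]'

```text
time: 17.1
tool_pos: [539.6, -91.9, 121.1]
tcp_rot: [1.298, 1.566, -0.32]
contact_force: [1.3, -0.0, -0.1]
grip_width: 27.5
```

```bash
sed -i 's/\[190:320,220:420\]/[180:310,220:420]/' look.py; python3 look.py pics/w14.png; python3 - <<'E'
from h import *
import pickle
o=readout.get_obs(); pickle.dump(o,open('o3.pkl','wb')); cv2.imwrite('pics/w15.png',imaging.capture("wrist"))
E
```

```text
[539.62 -91.88 121.08] [ 1.3 -0.  -0.1] [ 0.02 -0.01 -0.05] 27.538838320486008 zang -92.7 down [ 0.0048 -0.0016 -1.    ]
```

View pics/w14.png

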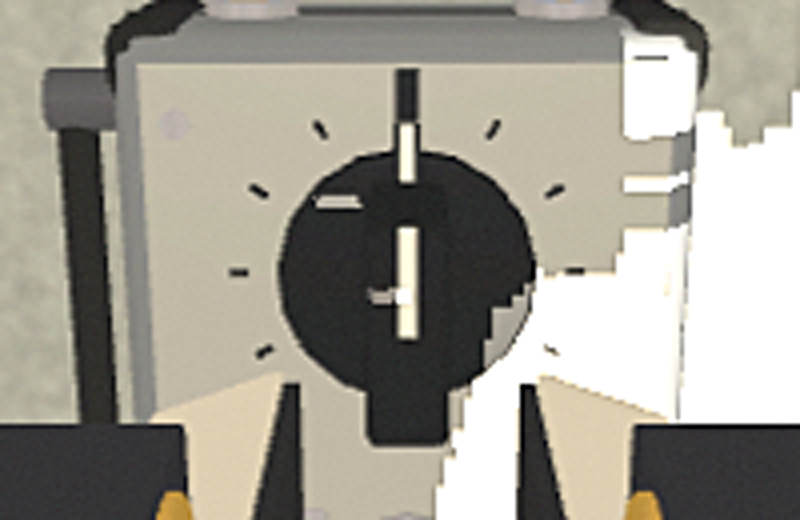

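View pics/w15.png

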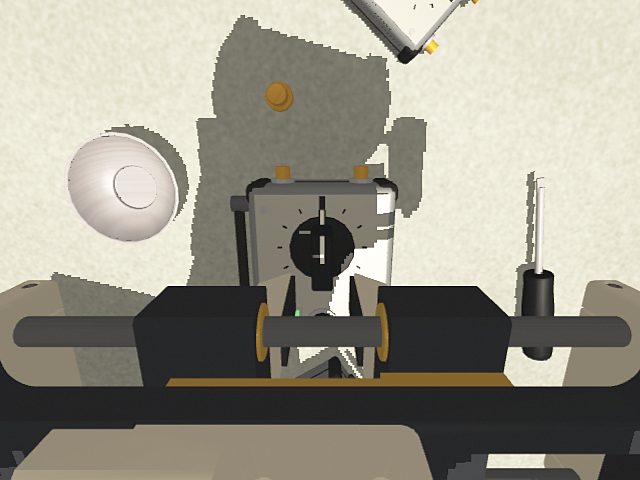

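Freed, the nose (col 408) still sits on the mark (col 407) and the set hasn't moved. Next, the button.

```bash
python3 - <<'E'
from h import *
o=readout.get_obs(); print(delta(o,[476.9,-88.3,121],np.radians(-93.0)))
E
```

```text
(array([-0.27, -6.11, -0.02]), array([ 0.005,  0.   , -0.   ]))
```

Request:
arm_command --plan '[{"tx":0,"ty":-3.0,"tz":0,"wx":0,"wy":0,"wz":0,"jaw":-0.4},{"tx":0,"ty":-3.1,"tz":0,"wx":0,"wy":0,"wz":0,"jaw":-0.4},{"tx":0,"ty":0,"tz":0,"wx":0,"wy":0,"wz":0,"jaw":-0.6},{"tx":0,"ty":0,"tz":0,"wx":0,"wy":0,"wz":0,"jaw":-1},{"tx":0,"ty":0,"tz":0,"wx":0,"wy":0,"wz":0,"jaw":-1},{"tx":0,"ty":0,"tz":0,"wx":0,"wy":0,"wz":0,"jaw":-1}]'

```text
time: 17.8
tool_pos: [477.9, -88.7, 118.1]
tcp_rot: [0.834, 1.571, -0.784]
contact_force: [0.5, 0.8, -0.6]
grip_width: 2.2
```

```bash
python3 look.py pics/w16.png; python3 - <<'E'
from h import *
o=readout.get_obs(); Rt=R.from_euler('xyz',o["tcp_rot"]).as_matrix()
x,y,z=o["tool_pos"]
for zz in (65,): print((proj("wrist",[x,y,zz],o)-[220,180])*4)
print((proj("wrist",o["tool_pos"]+Rt@[-14,0,0],o)-[220,180])*4)
E
```

```text
[477.89 -88.73 118.1 ] [ 0.5  0.8 -0.6] [ 0.02 -0.   -0.03] 2.247264607425635 zang -92.7 down [ 1.e-04 -1.e-04 -1.e+00]
[406.86490382 286.44126471]
[407.35285744 451.8387432 ]
```

View pics/w16.png

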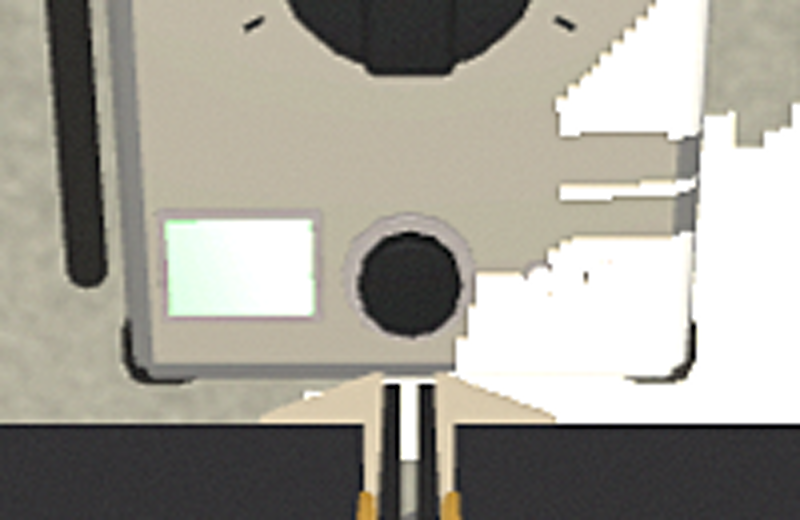

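The button is at (410,284), the TCP axis projects to (407,286) and the finger middle is at 409: aligned. Down onto it.

Request:
arm_command --plan '[{"tx":2.0,"ty":0,"tz":0,"wx":0,"wy":0,"wz":0,"jaw":-1},{"tx":2.0,"ty":0,"tz":0,"wx":0,"wy":0,"wz":0,"jaw":-1},{"tx":1.5,"ty":0,"tz":0,"wx":0,"wy":0,"wz":0,"jaw":-1},{"tx":0.8,"ty":0,"tz":0,"wx":0,"wy":0,"wz":0,"jaw":-1},{"tx":0,"ty":0,"tz":0,"wx":0,"wy":0,"wz":0,"jaw":-1},{"tx":0,"ty":0,"tz":0,"wx":0,"wy":0,"wz":0,"jaw":-1}]'

```text
time: 18.45
tool_pos: [477.7, -88.7, 55.7]
tcp_rot: [1.183, 1.57, -0.435]
contact_force: [-0.1, -0.3, 0.6]
grip_width: 0.3
```

Request:
arm_command --plan '[{"tx":0.2,"ty":0,"tz":0,"wx":0,"wy":0,"wz":0,"jaw":-1},{"tx":0.1,"ty":0,"tz":0,"wx":0,"wy":0,"wz":0,"jaw":-1},{"tx":0,"ty":0,"tz":0,"wx":0,"wy":0,"wz":0,"jaw":-1}]'

```text
time: 18.75
tool_pos: [477.3, -88.7, 52.7]
tcp_rot: [1.114, 1.57, -0.504]
contact_force: [-0.1, 0.2, -0.3]
grip_width: 0.6
```

Request:
arm_command --plan '[{"tx":0.1,"ty":0,"tz":0,"wx":0,"wy":0,"wz":0,"jaw":-1},{"tx":0.1,"ty":0,"tz":0,"wx":0,"wy":0,"wz":0,"jaw":-1},{"tx":0.1,"ty":0,"tz":0,"wx":0,"wy":0,"wz":0,"jaw":-1}]'

```text
time: 19.05
tool_pos: [477.3, -88.6, 49.6]
tcp_rot: [1.046, 1.57, -0.572]
contact_force: [-0.5, 0.2, 3.6]
grip_width: 0.3
```

Request:
arm_command --plan '[{"tx":0.1,"ty":0,"tz":0,"wx":0,"wy":0,"wz":0,"jaw":-1},{"tx":0.1,"ty":0,"tz":0,"wx":0,"wy":0,"wz":0,"jaw":-1}]'

```text
time: 19.25
tool_pos: [477.3, -88.6, 47.6]
tcp_rot: [1.128, 1.57, -0.49]
contact_force: [-0.1, 0.5, 5.4]
grip_width: 0.5
```

Request:
arm_command --plan '[{"tx":0.1,"ty":0,"tz":0,"wx":0,"wy":0,"wz":0,"jaw":-1},{"tx":0.05,"ty":0,"tz":0,"wx":0,"wy":0,"wz":0,"jaw":-1}]'

```text
time: 19.45
tool_pos: [477.4, -88.7, 46.7]
tcp_rot: [1.123, 1.57, -0.495]
contact_force: [-3.4, 1.2, 16.3]
grip_width: 0.6
```

The button has bottomed out (16 N at z 46.7). I'll ease slightly and hold for about 1 s, then lift straight up.

Request:
arm_command --plan '[{"tx":-0.03,"ty":0,"tz":0,"wx":0,"wy":0,"wz":0,"jaw":-1},{"tx":0,"ty":0,"tz":0,"wx":0,"wy":0,"wz":0,"jaw":-1},{"tx":0,"ty":0,"tz":0,"wx":0,"wy":0,"wz":0,"jaw":-1},{"tx":0,"ty":0,"tz":0,"wx":0,"wy":0,"wz":0,"jaw":-1},{"tx":0,"ty":0,"tz":0,"wx":0,"wy":0,"wz":0,"jaw":-1}]'

```text
time: 19.95
tool_pos: [477.3, -88.7, 46.9]
tcp_rot: [1.127, 1.57, -0.491]
contact_force: [-2.0, 1.0, 9.5]
grip_width: 0.4
```

Request:
arm_command --plan '[{"tx":0,"ty":0,"tz":0,"wx":0,"wy":0,"wz":0,"jaw":-1},{"tx":0,"ty":0,"tz":0,"wx":0,"wy":0,"wz":0,"jaw":-1},{"tx":0,"ty":0,"tz":0,"wx":0,"wy":0,"wz":0,"jaw":-1},{"tx":0,"ty":0,"tz":0,"wx":0,"wy":0,"wz":0,"jaw":-1},{"tx":0,"ty":0,"tz":0,"wx":0,"wy":0,"wz":0,"jaw":-1}]'

```text
time: 20.45
tool_pos: [477.3, -88.7, 46.9]
tcp_rot: [1.116, 1.57, -0.502]
contact_force: [-1.7, -0.0, 9.1]
grip_width: 0.7
```

Request:
arm_command --plan '[{"tx":-0.3,"ty":0,"tz":0,"wx":0,"wy":0,"wz":0,"jaw":-1},{"tx":-0.7,"ty":0,"tz":0,"wx":0,"wy":0,"wz":0,"jaw":-1},{"tx":-2,"ty":0,"tz":0,"wx":0,"wy":0,"wz":0,"jaw":-1},{"tx":-2.5,"ty":0,"tz":0,"wx":0,"wy":0,"wz":0,"jaw":-1},{"tx":-2.5,"ty":0,"tz":0,"wx":0,"wy":0,"wz":0,"jaw":-1},{"tx":-2.5,"ty":0,"tz":0,"wx":0,"wy":0,"wz":0,"jaw":-1},{"tx":-2.5,"ty":0,"tz":0,"wx":0,"wy":0,"wz":0,"jaw":-1},{"tx":0,"ty":0,"tz":0,"wx":0,"wy":0,"wz":0,"jaw":-1}]'

```text
time: 21.25
tool_pos: [478.9, -89.1, 179.3]
tcp_rot: [1.271, 1.565, -0.347]
contact_force: [0.6, -0.4, -0.5]
grip_width: 0.4
```

```bash
python3 - <<'E'
from h import *
o=readout.get_obs(); print(o["time"],o["tool_pos"],o["contact_force"])
cv2.imwrite('pics/w17.png',cv2.resize(imaging.capture("wrist")[120:300,200:440],None,fx=3.2,fy=3.2,interpolation=cv2.INTER_CUBIC))
cv2.imwrite('pics/t17.png',imaging.capture("top"))
cv2.imwrite('pics/s17.png',imaging.capture("scene"))
E
```

```text
21.25 [478.85730758 -89.12191734 179.34702775] [ 0.59350391 -0.37432772 -0.52811691]
```

View pics/w17.png

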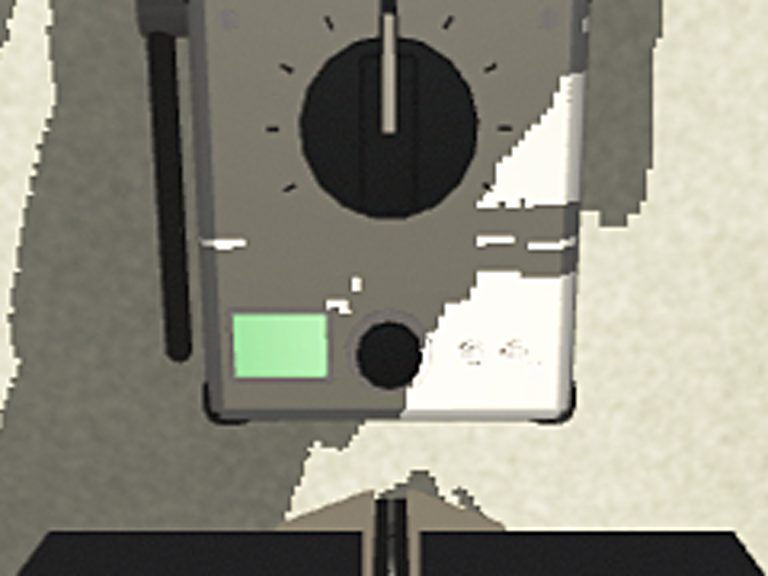

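View pics/s17.png

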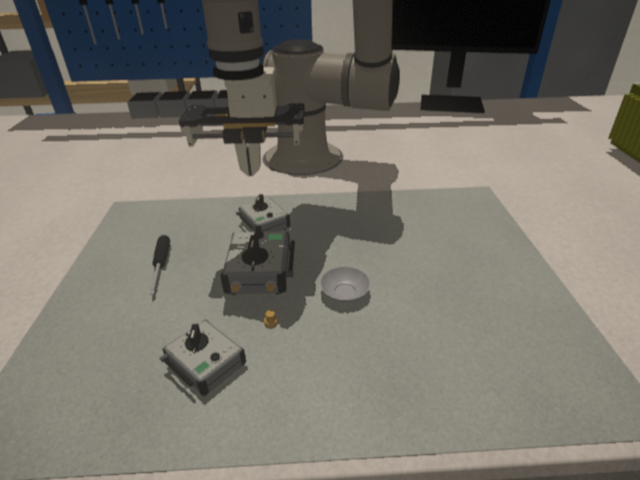

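```bash
python3 - <<'E'
from h import *
im=imaging.capture("wrist"); cv2.imwrite('pics/w18.png',cv2.resize(im[85:205,240:400],None,fx=5,fy=5,interpolation=cv2.INTER_CUBIC))
a=cv2.imread('pics/scene0.png')[265:300,225:290].astype(np.float32).mean(2);b=cv2.imread('pics/s17.png')[265:300,225:290].astype(np.float32).mean(2)
print(cv2.phaseCorrelate(a,b))
E
```

```text
((-0.3060870882357918, 0.6020280585048852), 0.6091067158145669)
```

View pics/w18.png

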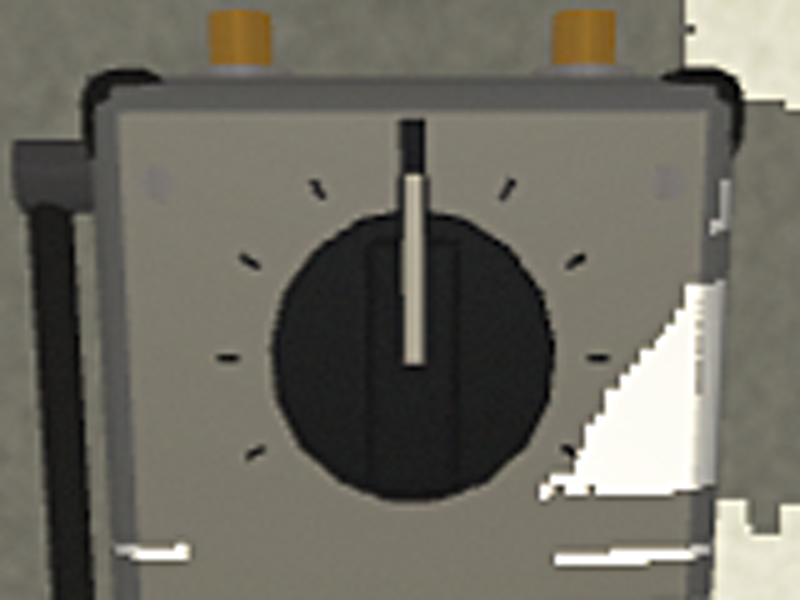

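The pointer line (413–414) is squarely on the long mark (413), and the scale marks are symmetric about it. The set has moved less than about 1 mm and the button is up. Handing in.

```bash
python3 -c "
from plant import bot
print(bot.close_job())"
```

```text
the job is handed in; nothing more can be done
None
```

I turned the dial on the largest test set clockwise about 1.37 rad to the long broad mark. I then held the test button fully down for just over a second, let it come up, and handed the job in at about 21 s of the 54 s allowed.

- **Dial:** I pressed the fingertips on the skirt until the dial seated, gripped the bar, and turned it with about 15–17 N bearing down. The last close picture shows the pointer line at column 413–414 and the mark at 413. The scale marks are symmetric about it.
- **Button:** It bottomed out with a brief peak of 16 N, then I held it at about 9 N (it needs 6 N) before lifting straight off. The last view shows nothing touching it, but I did not measure that it was fully back up.
- **Set position:** A before-and-after comparison in the scene camera gave a shift of about 0.3 by 0.6 pixel, roughly 1 mm, which I take as noise and changed lighting. I saw no swivel or slide.
- **Bystanders:** The screwdriver, dish and adapter were never touched.

**What disagreed:**
- The fingertips turned out to be about 14 mm behind the reported TCP, not 22 mm ahead as described. Both the cameras and the contact force showed this, so I worked to the measured offset.
- The top and wrist cameras placed the dial about 3 mm apart. I used the wrist view and centred the fingers on the bar by eye.
- A sideways force of about 3–4 N stayed on the dial while I gripped it, without visible effect.

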